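# Lay the desktop speaker on its side on the service mat

### The job

The small loudspeaker stands on the bench beside the yellow-striped edge of the thick rubber service mat. Push it low across the bench until its base bears flat against that edge and keep it pressed there for a moment, then push high against the same side so that it tips over the edge and lies on its side on the mat. Finally push it along the mat until its top is flush against the aluminium rail, keep it pressed there for a moment, then let go. Meet the speaker slowly and never push it with more than about 15 N, and leave the solder reel, the iron stand and the screwdriver where they are.

Things in the scene. Friction and masses are not known exactly. Their poses are not given: they have to be found in the camera images.
- speaker: rigid boxy loudspeaker, 90 (x) by 100 (y) by 115 (z, height) mm, 0.6 to 1 kg, grey, driver on its black +y front. Origin: centre of its underside, z to its top. Starts upright, +x side facing the striped edge, up to 15 degrees off square; must end lying on that side, top to the rail. Slides under 3 to 8 N; tips under 2 to 5 N high up if the push follows its side as it rises in an arc about the edge
- mat: fixed, rigid, dark service mat, 260 (x) by 200 (y) mm, its top 12 mm above the bench; a yellow stripe marks the edge that serves as the stop. Origin: middle of the striped edge at bench level; +x points level over the mat towards the rail, square to that edge; +y along the edge; z up
- rail: fixed rigid aluminium rail on the mat, 16 mm thick, 180 mm long, 30 mm high above the mat, parallel to the striped edge and 160 to 190 mm in from it. Origin: middle of the lower edge of its face towards the striped edge, at the mat's top; +x points away from the striped edge (into the rail), +y along the rail
- solder_reel: white reel of solder lying flat, 56 mm across, 30 mm high, origin under its centre; leave alone
- iron_stand: black soldering-iron stand 100 x 70 mm with a coil holding an iron with a blue handle, about 125 mm high over all, origin under the centre of its base; leave alone
- screwdriver: red-handled screwdriver lying on the bench, about 200 mm long along its x, origin on the bench under its middle; leave alone
Mind the look-alikes: they are no part of the job. Leave any pink look-alike of the speaker alone.

How it is judged:
On the way, in this order (a step that is already met when the one before it is completed fails the run):
1. the upright speaker is pressed flat against the mat's striped edge (more than 1.5 N for 0.3 s) (contact force between speaker and mat above 1.5 N and angle between speaker's own z axis and vertical below 0.1 rad and angle between the x axis of speaker and the x axis of mat, either way round below 0.06 rad and height (world z) of speaker below 0.008 m), for 0.3 s.
2. it has been tipped onto its side and lies on the mat (angle between speaker's own x axis and vertical above 3 rad and contact force between speaker and mat above 1 N), for 0.2 s.
3. its top is pressed flush against the rail (more than 2 N for 0.3 s) (contact force between speaker and rail above 2 N and angle between speaker's own x axis and vertical above 3 rad and angle between the z axis of speaker and the x axis of rail, either way round below 0.05 rad), for 0.3 s.
At the end, for the whole second after the job is handed in: The speaker lies at rest on its +x side on the mat (within 0.09 rad), its top within 3.5 mm of the rail's face and square to it within 0.04 rad, its middle within 50 mm of the mat's centre line, nothing touching it but mat and rail (angle between speaker's own x axis and vertical above 3.05 rad and angle between the z axis of speaker and the x axis of rail, either way round below 0.04 rad and x of speaker in the frame of rail between -0.1185 and -0.11 m and y of speaker in the frame of mat between -0.05 and 0.05 m and linear speed of speaker below 0.01 m/s and angular speed of speaker below 0.05 rad/s).
It fails at once if the robot pushes the speaker with more than 25 N (contact force between any of the fingers, the arm and speaker above 25 N).
It fails at once if the solder reel, the iron stand or the screwdriver is moved by more than 15 mm (distance of any of solder_reel, iron_stand, screwdriver from where it was at the start of the episode above 0.015 m).
It also fails if it takes over 72 s, if anything falls off the work surface, if the arm or the gripper's body presses on something with over 40 N, if the wrist force passes 120 N, or if a joint passes its speed limit or range.

### The arm

A 6-joint arm with a two-finger parallel gripper is mounted at the origin on the work surface. World frame = base frame: x ahead of the robot, y to its left, z up, the work surface at z = 0. Lengths are in m, angles in rad, forces in N, time in s.
With the tool pointing down it reaches from about 0.325 to 0.9 m from the base axis. Payload 3.5 kg.
Tool frame: the origin (TCP) lies midway between the tips of the shut fingers; the grasp point (between the pads) lies 19 mm behind it; x points along the fingers, z is the direction in which the jaws open and shut, and the axes are right-handed (so a half turn about x gives the same grasp; the last joint's range is limited). The gripper opens to 85 mm and grips with 20 to 120 N. Pads are 22 mm wide; open, the fingers measure 114 mm over their backs; the gripper's body (76 mm by 85 mm) begins 54 mm behind the grasp point. The pads swing forward as they close: fully open they stand 13 mm farther back than shut.
Start: joints at [1.001, 0.276, -0.026, 1.268, 0, 1.467], TCP at [0.281, 0.558, 0.231] pointing down, gripper open.
Joint ranges: [-3.12, 3.12], [-0.85, 1.88], [-1.08, 1.24], [-1.95, 2.15], [-1.57, 1.53], [-3.14, 3.14]. Speed limits (rad/s): [2.57, 2.57, 3.14, 3.14, 3.14, 3.14].

### API

Orientations are given as a rotation vector (axis times angle).
In Python, from plant import manip, imaging, order gives the robot as it stands.
- The arm moves only by the tool send_rows, never from a script. Its argument "steps" is a list of rows, each an object with "fingers": the closure in counts, from 0 (fully open) to 255 (shut); "travel": the shift along the world's x, y, z in m, a list of three; "rotation": the turn, a rotation vector about the world's x, y, z in rad, a list of three. A call has 1 to 20 rows; each row is the pose to reach, as a shift and turn from the pose commanded when the call began; what a row does not reach only later rows make up. A row lasts 1/8 s, in which the tool goes at most 62.5 mm and 10.7 degrees, less where a joint would pass 70% of its speed; a pose out of reach is approached as far as the arm can. A call with a gripper value outside its range is refused whole. The fingers move at their own pace and stop on an object; the grip force is fixed at half the most. Time passes only in rows, so rows that repeat a pose let the fingers close. It gives the time, the measured TCP pose, the force and the opening at its end, in the units of the state.
- manip.read_state(): the state, without advancing time (a new reading comes with each control period).
- imaging.grab_frame(name): name is "scene" or "top" or "wrist"; returns the picture (420x560x3 uint8, red, green, blue); there is no depth.
- imaging.camera_info(name): a dict with "intrinsics" (3x3 intrinsics, pixels), "R" (3x3) and "t" (3): a world point X has camera coordinates R X + t; the wrist camera has in their place "mount" (4x4, takes a point from camera to tool coordinates, whose origin is the TCP and whose axes are the tool frame's). Camera axes: x right, y down, z forward; pixel columns grow to the right and rows downward; lengths in m; the calibration is good to about 2 mm. A picture is of the moment at which its call begins: read the wrist's pose just before it. camera_info takes no time and is no camera call.
- order.sign_off(): hands the job in, once; it reports no verdict.
The state is a dict: "time": time; "joint_pos": joint angles; "qvel": joint speeds; "joint_efforts": joint torques, N m; "position": TCP position; "eef_rot": TCP orientation; "force": force on the tool from outside, world axes, zero at the start; "moment": the same for the moment, N m; "width": opening from 0.0 (shut) to 1.0 (fully open).
Only numpy, scipy, OpenCV 4.12 (cv2) and the standard library are available. Lean on these libraries where they do the work, as an engineer would, in place of code of your own. Each camera call takes 0.05 s, during which the arm holds its last target.

## Working session

There is one attempt and no reset: what is moved stays moved. The work goes in short steps, Python scripts to look and compute and a tool call to move; the robot and the scene stay as the last step left them, time stands still between calls to the robot, and variables do not carry over. Pictures are saved under pics/ and viewed, and the job is handed in when it is done.

Besides the shell and the picture viewer there is one more tool, called after "Request:" as a command line: name --argument value ..., lists and objects as JSON in quotes. send_rows: Moves the arm, as the interface text tells. Its arguments: {"type":"object","properties":{"steps":{"type":"array","items":{"type":"object","properties":{"fingers":{"type":"number"},"travel":{"type":"array","items":{"type":"number"}},"rotation":{"type":"array","items":{"type":"number"}}}}}},"required":["steps"]}

```bash
ls; mkdir -p pics; python3 - <<'E'
from plant import manip, imaging, order
import cv2
print(manip.read_state())
for n in("scene","top"):
    im=imaging.grab_frame(n); cv2.imwrite(f"pics/{n}0.png",im[:,:,::-1])
for n in("scene","top","wrist"): print(n,imaging.camera_info(n))
E
```

```text
pics
{'time': 0.0, 'joint_pos': array([ 1.00062347e+00,  2.77139980e-01, -2.78873243e-02,  1.26796762e+00,
        6.63839440e-07,  1.46739644e+00]), 'qvel': array([ 4.46700728e-04,  4.17652435e-05,  2.21520133e-03, -2.20587426e-03,
       -1.28308581e-03, -1.27312999e-04]), 'joint_efforts': array([ 2.62306612e-04, -4.45507801e+01,  2.95201868e+01,  1.62480207e-02,
       -1.50997407e-04, -4.75107441e-06]), 'position': array([0.28084653, 0.55748696, 0.2301523 ]), 'eef_rot': array([-0.85991372,  1.39659928,  0.85835246]), 'force': array([0.18239448, 0.39566049, 0.02053409]), 'moment': array([-0.05469052,  0.00877296,  0.01886016]), 'width': 0.9967846858666431}
scene {'intrinsics': array([[521.02924015,   0.        , 277.52459114],
       [  0.        , 521.02924015, 208.0527633 ],
       [  0.        ,   0.        ,   1.        ]]), 'R': array([[-0.69328023,  0.72062028,  0.00830289],
       [ 0.42618589,  0.4192527 , -0.80161884],
       [-0.5811438 , -0.55220791, -0.5977778 ]]), 't': array([ 0.30707726, -0.24781311,  1.38798823])}
top {'intrinsics': array([[439.88490566,   0.        , 279.3038884 ],
       [  0.        , 439.88490566, 214.89831908],
       [  0.        ,   0.        ,   1.        ]]), 'R': array([[-0.01849877, -0.99960018,  0.02138393],
       [-0.99869197,  0.01745385, -0.04805956],
       [ 0.04766711, -0.022245  , -0.99861554]]), 't': array([0.11677898, 0.58296868, 0.98811918])}
wrist {'intrinsics': array([[314.12457133,   0.        , 284.55513716],
       [  0.        , 314.12457133, 207.78184714],
       [  0.        ,   0.        ,   1.        ]]), 'mount': array([[-9.07821497e-04, -3.19182131e-01,  9.47692958e-01,
        -1.41552581e-01],
       [ 1.62874692e-04, -9.47693383e-01, -3.19182118e-01,
         8.17459312e-02],
       [ 9.99999575e-01, -1.35405189e-04,  9.12323117e-04,
         4.19404026e-04],
       [ 0.00000000e+00,  0.00000000e+00,  0.00000000e+00,
         1.00000000e+00]])}
```

View pics/scene0.png

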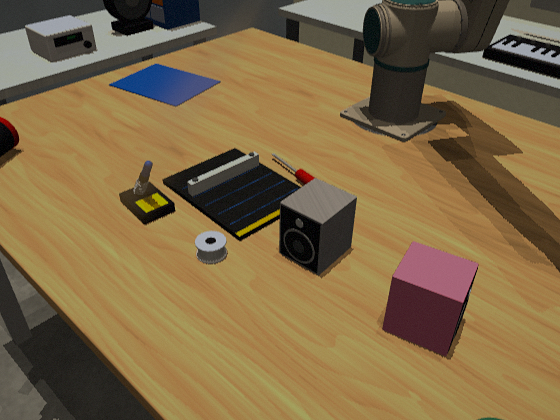

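View pics/top0.png

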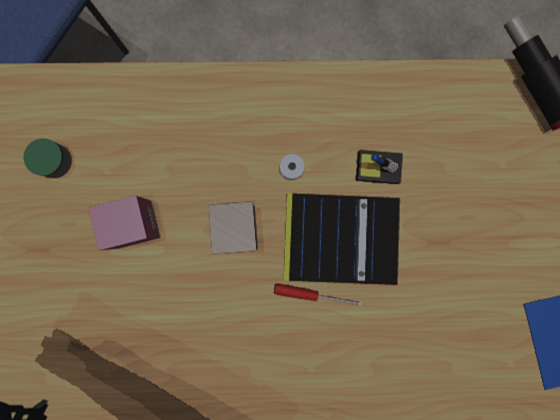

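The grey box at top (232,228) / scene (318,225) fits the speaker: it is grey, has a black front with driver, and stands beside the stripe. The pink box at top (120,222) is the look-alike to leave alone. The stripe is at top (288,238), the rail at (362,240), the reel at (292,166), the stand at (380,166) and the screwdriver at (315,295). I'll confirm in a crop and measure.

```bash
cat > h.py <<'E'
import numpy as np, cv2
from plant import manip, imaging, order
def ray(n,uv,z):
    c=imaging.camera_info(n);uv=np.atleast_2d(uv).astype(float)
    p=np.c_[uv,np.ones(len(uv))]@np.linalg.inv(c["intrinsics"]).T
    d=p@c["R"]; o=-c["R"].T@c["t"]
    return o+d*((z-o[2])/d[:,2])[:,None]
def proj(n,X):
    c=imaging.camera_info(n);X=np.atleast_2d(X);q=(X@c["R"].T+c["t"])@c["intrinsics"].T
    return q[:,:2]/q[:,2:]
def grab(n,f):
    im=imaging.grab_frame(n)[:,:,::-1].copy(); cv2.imwrite(f"pics/{f}.png",im); return im
E
python3 - <<'E'
from h import *
im=cv2.imread("pics/top0.png")
cv2.imwrite("pics/crop0.png",cv2.resize(im[140:310,190:420],None,fx=3.4,fy=3.4,interpolation=cv2.INTER_CUBIC))
hsv=cv2.cvtColor(im,cv2.COLOR_BGR2HSV); H,S,V=cv2.split(hsv)
for x,y in((232,228),(288,238),(362,220),(340,240),(180,260),(345,230)): print((x,y),hsv[y,x])
sub=np.zeros_like(H);sub[185:270,195:270]=255
m={"spk":((S<70)&(V>90)),"yel":((H>20)&(H<35)&(S>180)&(V>120))}
def box(mask,z,name):
    mask=mask.astype(np.uint8)*255
    cs,_=cv2.findContours(mask,cv2.RETR_EXTERNAL,cv2.CHAIN_APPROX_NONE)
    c=max(cs,key=cv2.contourArea); w=ray("top",c[:,0],z)[:,:2].astype(np.float32)
    r=cv2.minAreaRect(w*1000); print(name,cv2.contourArea(c),r); print(ray("top",cv2.boxPoints(cv2.minAreaRect(c)),z)[:,:2].round(4).tolist(), cv2.boxPoints(cv2.minAreaRect(c)).round(1).tolist())
box((sub>0)&(S<90)&(V>80),0.115,"spk")
s2=np.zeros_like(H);s2[185:292,284:294]=255
box((s2>0)&m["yel"],0.012,"yel")
s3=np.zeros_like(H);s3[185:300,280:410]=255
box((s3>0)&((V<70)|m["yel"]|((S<60)&(V>100))),0.012,"mat")
s4=np.zeros_like(H);s4[190:290,350:375]=255
box((s4>0)&(S<60)&(V>100),0.042,"rail")
E
```

```text
(232, 228) [ 11  21 131]
(288, 238) [ 31 144 142]
(362, 220) [115  20 151]
(340, 240) [24 47 27]
(180, 260) [ 22  88 136]
(345, 230) [30 19 27]
spk 2142.0 ((556.9882202148438, 207.24417114257812), (102.7216567993164, 93.0147476196289), 3.2913858890533447)
[[0.6054, 0.2572], [0.6111, 0.1641], [0.5084, 0.1578], [0.5031, 0.2505]] [[206.10000610351562, 203.8000030517578], [251.89999389648438, 200.1999969482422], [255.6999969482422, 250.60000610351562], [210.0, 254.10000610351562]]Traceback (most recent call last):
  File "<stdin>", line 15, in <module>
  File "<stdin>", line 11, in box
ValueError: max() iterable argument is empty
```

View pics/crop0.png

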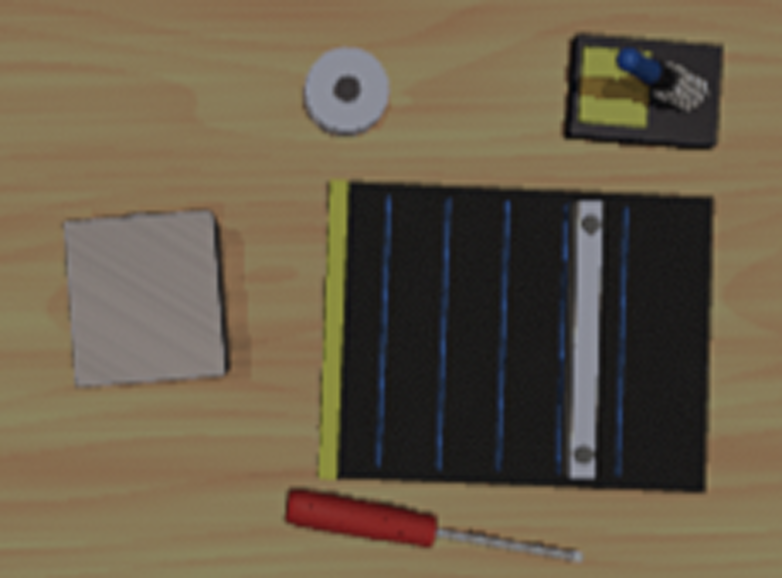

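The crop confirms the grey box: left of the stripe, stripe at crop x≈325, rail at x≈585, screwdriver tip near (580,555).

```bash
python3 - <<'E'
from h import *
im=cv2.imread("pics/top0.png");hsv=cv2.cvtColor(im,cv2.COLOR_BGR2HSV); H,S,V=cv2.split(hsv)
f=lambda l:np.array(l)/3.4+[190,140]-0.35
M=ray("top",f([(330,181),(319,479),(705,491),(713,197)]),0.012)[:,:2]; print("mat",M.round(4).tolist())
e=M[0]-M[1]; print("edge",np.degrees(np.arctan2(e[1],e[0])), np.linalg.norm(e), "len",M[3]-M[0],M[2]-M[1], "mid",M[:2].mean(0))
s=M[3]-M[0]+M[2]-M[1]; print("x dir ang",np.degrees(np.arctan2(s[1],s[0])))
R=ray("top",f([(576,200),(568,478)]),0.042)[:,:2]; print("rail",R); e=R[0]-R[1];print(np.degrees(np.arctan2(e[1],e[0])),R.mean(0))
# stripe by mask lines
for lo,hi,y0,y1,z,n in((284,296,198,276,.012,"yel"),(352,374,204,274,.042,"rail")):
    pts=[]
    for y in range(y0,y1,2):
        r=im[y].astype(float)
        if n=="yel": # yellow: mat dark ends; right boundary
            g=r[lo:hi,1]; x=np.arange(lo,hi)
            k=np.argmax(-np.diff(g)); pts.append((lo+k+.5,y))
        else:
            g=r[lo:hi,0]; k=np.argmax(np.diff(g)); pts.append((lo+k+.5,y))
    w=ray("top",pts,z)[:,:2]
    vx,vy,x0,y0_=cv2.fitLine(w.astype(np.float32),cv2.DIST_HUBER,0,.01,.01).ravel()
    print(n,np.degrees(np.arctan(vy/vx)),x0,y0_)
print("reel",ray("top",[(292,166)],.03),"sd",ray("top",f([(288,490),(290,515),(434,518),(432,545),(578,556)]),.02))
print("stand",ray("top",f([(570,35),(722,45),(715,147),(565,137)]),.02))
print(ray("scene",[(281,195),(321,180),(355,191),(314,210)],.115))
# speaker edge lines
E
```

```text
mat [[0.635, 0.0884], [0.4363, 0.0996], [0.423, -0.1584], [0.62, -0.17]]
edge -3.214066780587931 0.1990621550724474 len [-0.01507767 -0.25841691] [-0.01330319 -0.25794811] mid [0.53565611 0.09399549]
x dir ang -93.1459701695962
rail [[ 0.61700531 -0.07094033]
 [ 0.4366234  -0.06081996]]
-3.2112265820098043 [ 0.52681435 -0.06588014]
yel -3.4629762 0.53669345 0.08232674
rail -3.508556 0.5325545 -0.06783752
reel [[0.69376053 0.07605678 0.03      ]] sd [[ 0.43030433  0.12038539  0.02      ]
 [ 0.41391521  0.11936215  0.02      ]
 [ 0.40993869  0.0243726   0.02      ]
 [ 0.39229488  0.02609451  0.02      ]
 [ 0.38300361 -0.07036161  0.02      ]]
stand [[ 0.73000405 -0.07444649  0.02      ]
 [ 0.72175305 -0.1769596   0.02      ]
 [ 0.65289174 -0.17002975  0.02      ]
 [ 0.66122211 -0.06922296  0.02      ]]
[[0.59490175 0.15310592 0.115     ]
 [0.51148646 0.17196903 0.115     ]
 [0.49648013 0.23598441 0.115     ]
 [0.58775436 0.22111767 0.115     ]]
```

```bash
python3 - <<'E'
from h import *
from scipy.spatial.transform import Rotation as Ro
s=manip.read_state(); R=Ro.from_rotvec(s["eef_rot"]); print(R.as_matrix().round(3))
a=np.radians(-93.3); mx=np.array([np.cos(a),np.sin(a),0]); my=np.array([-mx[1],mx[0],0])
for t in (0,20,30,40):
    t=np.radians(t); tx=np.array([0,0,-1])*np.cos(t)+mx*np.sin(t); tz=-my; ty=np.cross(tz,tx)
    T=Ro.from_matrix(np.c_[tx,ty,tz]); d=T*R.inv(); print(np.degrees(t).round(),T.as_rotvec().round(4), "turn",d.as_rotvec().round(3))
im=cv2.imread("pics/top0.png")
print("pink",ray("top",[(90,206),(140,197),(151,240),(102,250)],.115)[:,:2].round(3).tolist(),ray("top",[(158,236)],0.0))
sc=cv2.imread("pics/scene0.png")
cv2.imwrite("pics/crop1.png",cv2.resize(sc[170:280,260:370],None,fx=5,fy=5,interpolation=cv2.INTER_CUBIC))
E
```

```text
[[-0.001 -0.893  0.45 ]
 [-0.002  0.45   0.893]
 [-1.     0.    -0.002]]
0.0 [-2.1922  0.0631  2.1922] turn [2.00e-03 1.00e-03 1.98e+00]
20.0 [ 2.044  -0.4214 -2.0649] turn [-0.204  0.358  1.957]
30.0 [ 1.932  -0.5778 -1.9621] turn [-0.307  0.536  1.927]
40.0 [ 1.8152 -0.7205 -1.8537] turn [-0.408  0.713  1.886]
pink [[0.605, 0.492], [0.621, 0.391], [0.534, 0.369], [0.515, 0.468]] [[0.54215216 0.38415984 0.        ]]
```

View pics/crop1.png

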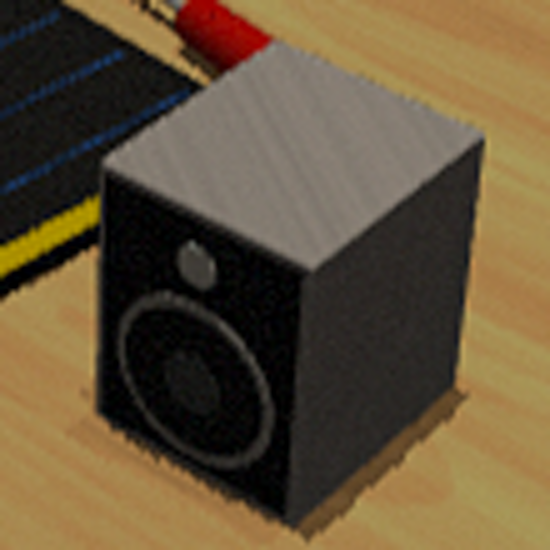

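The crop shows the grey speaker, driver on its black front, top corners near scene (281,203), (316,178), (357,198), (323,224).

```bash
python3 - <<'E'
from h import *
c=ray("scene",[(280.6,202.6),(315.6,178),(356.6,197.6),(322.6,224)],.115)[:,:2]; print(c.round(4).tolist(),c.mean(0))
b=ray("scene",[(318,275.5),(279.5,252.5)],0)[:,:2];print("base front",b)
a=np.radians(-93.3); mx=np.array([np.cos(a),np.sin(a)]); my=np.array([-mx[1],mx[0]]); o=np.array([.5357,.094])
for C in (c,np.array([[0.6054, 0.2572], [0.6111, 0.1641], [0.5084, 0.1578], [0.5031, 0.2505]])):
    print(np.c_[(C-o)@mx,(C-o)@my].round(4).tolist())
y=ray("scene",[(239,236),(285,208)],.012);print("stripe in scene",y)
E
```

```text
[[0.6113, 0.1678], [0.5133, 0.1609], [0.5103, 0.2498], [0.6063, 0.255]] [0.56031044 0.20838743]
base front [[0.60518506 0.25276187]
 [0.60862757 0.16437149]]
[[-0.078, 0.0712], [-0.0655, -0.0262], [-0.1541, -0.0343], [-0.1648, 0.0612]]
[[-0.1669, 0.0602], [-0.0743, 0.0712], [-0.0621, -0.0309], [-0.1544, -0.0416]]
stripe in scene [[0.63777218 0.08868326 0.012     ]
 [0.51526643 0.08999054 0.012     ]]
```

Request:
send_rows --steps '[{"fingers":100,"travel":[0.1,-0.1,0.05],"rotation":[0,0,0.6]},{"fingers":100,"travel":[0.1,-0.1,0.05],"rotation":[0,0,0.6]},{"fingers":100,"travel":[0.1,-0.1,0.05],"rotation":[0,0,0.6]},{"fingers":100,"travel":[0.1,-0.1,0.05],"rotation":[0,0,0.6]}]'

```text
time: 0.6
position: [0.3831, 0.4568, 0.2821]
eef_rot: [-1.306, 1.142, 1.305]
force: [0.0, -0.1, 0.2]
width: 0.608
```

```bash
python3 - <<'E'
from h import *
from scipy.spatial.transform import Rotation as Ro
s=manip.read_state(); print(s["time"],s["position"],s["joint_pos"].round(3),s["width"]); R=Ro.from_rotvec(s["eef_rot"])
a=np.radians(-93.3); mx=np.array([np.cos(a),np.sin(a),0]); my=np.array([-mx[1],mx[0],0])
t=np.radians(25); tx=np.array([0,0,-1])*np.cos(t)+mx*np.sin(t); tz=-my; ty=np.cross(tz,tx)
T=Ro.from_matrix(np.c_[tx,ty,tz]); print("turn",(T*R.inv()).as_rotvec().round(4), "d",np.array([.5628,.275,.23])-s["position"])
E
```

```text
0.6 [0.38313175 0.45680972 0.2820792 ] [ 0.765  0.203 -0.013  1.353 -0.     0.632] 0.6082159035307904
turn [-0.3477  0.3219  1.3575] d [ 0.17966825 -0.18180972 -0.0520792 ]
```

Request:
send_rows --steps '[{"fingers":100,"travel":[0.18,-0.182,-0.05],"rotation":[-0.348,0.322,1.3575]},{"fingers":100,"travel":[0.18,-0.182,-0.05],"rotation":[-0.348,0.322,1.3575]},{"fingers":100,"travel":[0.18,-0.182,-0.05],"rotation":[-0.348,0.322,1.3575]},{"fingers":100,"travel":[0.18,-0.182,-0.05],"rotation":[-0.348,0.322,1.3575]},{"fingers":100,"travel":[0.18,-0.182,-0.05],"rotation":[-0.348,0.322,1.3575]},{"fingers":100,"travel":[0.18,-0.182,-0.05],"rotation":[-0.348,0.322,1.3575]},{"fingers":100,"travel":[0.18,-0.182,-0.05],"rotation":[-0.348,0.322,1.3575]},{"fingers":100,"travel":[0.18,-0.182,-0.05],"rotation":[-0.348,0.322,1.3575]},{"fingers":100,"travel":[0.18,-0.182,-0.05],"rotation":[-0.348,0.322,1.3575]},{"fingers":100,"travel":[0.18,-0.182,-0.05],"rotation":[-0.348,0.322,1.3575]},{"fingers":100,"travel":[0.18,-0.182,-0.05],"rotation":[-0.348,0.322,1.3575]}]'

```text
time: 1.98
position: [0.5615, 0.2758, 0.2314]
eef_rot: [1.989, -0.503, -2.013]
force: [0.5, 0.8, 0.6]
width: 0.605
```

```bash
cat > st.py <<'E'
from h import *
from scipy.spatial.transform import Rotation as Ro
def st(p=True,tilt=25,ang=-93.3):
    s=manip.read_state(); R=Ro.from_rotvec(s["eef_rot"])
    a=np.radians(ang); mx=np.array([np.cos(a),np.sin(a),0]); my=np.array([-mx[1],mx[0],0]);o=np.array([.5357,.094,0])
    t=np.radians(tilt); tx=np.array([0,0,-1])*np.cos(t)+mx*np.sin(t); tz=-my; ty=np.cross(tz,tx)
    T=Ro.from_matrix(np.c_[tx,ty,tz])
    d=s["position"]-o
    print("t",round(s["time"],2),"pos",s["position"].round(4),"mat",np.array([d@mx,d@my,d[2]]).round(4),"F mat",np.array([s["force"]@mx,s["force"]@my,s["force"][2]]).round(2),"roterr",(T*R.inv()).as_rotvec().round(4),"w",round(s["width"],3))
    return s
E
python3 - <<'E'
from st import *
print(st()["joint_pos"].round(2))
grab("scene","s1")
E
```

```text
t 1.98 pos [0.5615 0.2758 0.2314] mat [-0.183   0.0153  0.2314] F mat [-0.83  0.49  0.63] roterr [0.0012 0.0006 0.0003] w 0.605
[ 0.52  0.46  0.17  1.53 -0.36 -0.95]
```

View pics/s1.png

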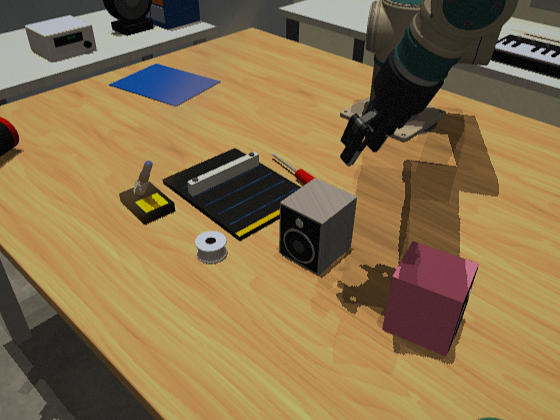

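The gripper hangs above the gap, with its tips at scene (350,158) and the speaker and pink box untouched. Next I descend.

Request:
send_rows --steps '[{"fingers":100,"travel":[0.001,0,-0.05],"rotation":[0,0,0]},{"fingers":100,"travel":[0.001,0,-0.1],"rotation":[0,0,0]},{"fingers":100,"travel":[0.001,0,-0.14],"rotation":[0,0,0]},{"fingers":100,"travel":[0.001,0,-0.17],"rotation":[0,0,0]},{"fingers":100,"travel":[0.001,0,-0.19],"rotation":[0,0,0]},{"fingers":100,"travel":[0.001,0,-0.204],"rotation":[0,0,0]},{"fingers":100,"travel":[0.001,0,-0.204],"rotation":[0,0,0]}]'

```text
time: 2.9
position: [0.562, 0.2759, 0.0268]
eef_rot: [1.986, -0.502, -2.013]
force: [-0.4, 0.5, 0.0]
width: 0.607
```

```bash
python3 - <<'E'
from st import *
st()
im=grab("scene","s2"); cv2.imwrite("pics/s2c.png",cv2.resize(im[60:360,220:500],None,fx=2,fy=2))
E
```

```text
t 2.9 pos [0.562  0.2759 0.0268] mat [-0.1831  0.0158  0.0268] F mat [-0.51 -0.46  0.03] roterr [ 0.002  -0.0008 -0.001 ] w 0.607
```

View pics/s2c.png

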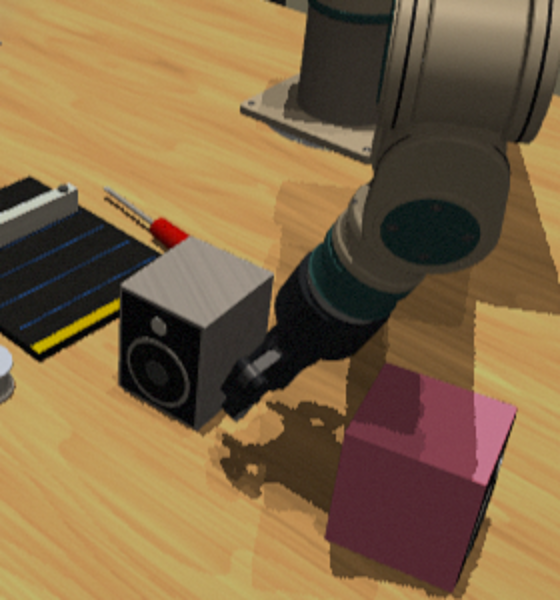

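The fingertips are low behind the speaker at crop (240,395), clear of both boxes. I start with a slow push.

Request:
send_rows --steps '[{"fingers":100,"travel":[-0.0001,-0.001,0],"rotation":[0,0,0]},{"fingers":100,"travel":[-0.0001,-0.002,0],"rotation":[0,0,0]},{"fingers":100,"travel":[-0.0002,-0.003,0],"rotation":[0,0,0]},{"fingers":100,"travel":[-0.0002,-0.004,0],"rotation":[0,0,0]},{"fingers":100,"travel":[-0.0003,-0.005,0],"rotation":[0,0,0]},{"fingers":100,"travel":[-0.0003,-0.006,0],"rotation":[0,0,0]},{"fingers":100,"travel":[-0.0004,-0.007,0],"rotation":[0,0,0]},{"fingers":100,"travel":[-0.0005,-0.008,0],"rotation":[0,0,0]},{"fingers":100,"travel":[-0.0005,-0.009,0],"rotation":[0,0,0]},{"fingers":100,"travel":[-0.0006,-0.01,0],"rotation":[0,0,0]},{"fingers":100,"travel":[-0.0006,-0.011,0],"rotation":[0,0,0]},{"fingers":100,"travel":[-0.0007,-0.012,0],"rotation":[0,0,0]}]'

```text
time: 4.45
position: [0.5616, 0.2641, 0.0273]
eef_rot: [1.988, -0.501, -2.012]
force: [-0.0, 0.8, -0.2]
width: 0.609
```

```bash
python3 - <<'E'
from st import *
st()
E
```

```text
t 4.45 pos [0.5616 0.2641 0.0273] mat [-0.1713  0.0161  0.0273] F mat [-0.8  -0.08 -0.21] roterr [ 0.0015  0.0002 -0.0011] w 0.609
```

Request:
send_rows --steps '[{"fingers":100,"travel":[-0.0001,-0.001,0],"rotation":[0,0,0]},{"fingers":100,"travel":[-0.0001,-0.002,0],"rotation":[0,0,0]},{"fingers":100,"travel":[-0.0002,-0.003,0],"rotation":[0,0,0]},{"fingers":100,"travel":[-0.0002,-0.004,0],"rotation":[0,0,0]},{"fingers":100,"travel":[-0.0003,-0.005,0],"rotation":[0,0,0]},{"fingers":100,"travel":[-0.0003,-0.006,0],"rotation":[0,0,0]}]'

```text
time: 5.2
position: [0.5621, 0.259, 0.0274]
eef_rot: [1.991, -0.5, -2.012]
force: [2.1, 4.6, -2.1]
width: 0.608
```

```bash
python3 - <<'E'
from st import *
st()
E
```

```text
t 5.2 pos [0.5621 0.259  0.0274] mat [-0.1662  0.0169  0.0274] F mat [-4.67  1.81 -2.11] roterr [-0.0002  0.0019 -0.0016] w 0.608
```

Contact, sliding at about 5 N. Continuing.

Request:
send_rows --steps '[{"fingers":100,"travel":[-0.0001,-0.001,0],"rotation":[0,0,0]},{"fingers":100,"travel":[-0.0001,-0.002,0],"rotation":[0,0,0]},{"fingers":100,"travel":[-0.0002,-0.003,0],"rotation":[0,0,0]},{"fingers":100,"travel":[-0.0002,-0.004,0],"rotation":[0,0,0]},{"fingers":100,"travel":[-0.0003,-0.005,0],"rotation":[0,0,0]},{"fingers":100,"travel":[-0.0003,-0.006,0],"rotation":[0,0,0]},{"fingers":100,"travel":[-0.0004,-0.007,0],"rotation":[0,0,0]},{"fingers":100,"travel":[-0.0005,-0.008,0],"rotation":[0,0,0]},{"fingers":100,"travel":[-0.0005,-0.009,0],"rotation":[0,0,0]},{"fingers":100,"travel":[-0.0006,-0.01,0],"rotation":[0,0,0]},{"fingers":100,"travel":[-0.0006,-0.011,0],"rotation":[0,0,0]},{"fingers":100,"travel":[-0.0007,-0.012,0],"rotation":[0,0,0]}]'

```text
time: 6.7
position: [0.5607, 0.2461, 0.0274]
eef_rot: [1.988, -0.501, -2.012]
force: [2.7, 4.5, -1.6]
width: 0.613
```

```bash
python3 - <<'E'
from st import *
st()
im=grab("scene","s3"); cv2.imwrite("pics/s3c.png",cv2.resize(im[60:360,220:500],None,fx=2,fy=2))
im=grab("top","t3"); cv2.imwrite("pics/t3c.png",cv2.resize(im[140:310,180:410],None,fx=3,fy=3))
E
```

```text
t 6.7 pos [0.5607 0.2461 0.0274] mat [-0.1533  0.0162  0.0274] F mat [-4.65  2.41 -1.59] roterr [ 0.0014  0.0003 -0.0012] w 0.613
```

View pics/s3c.png

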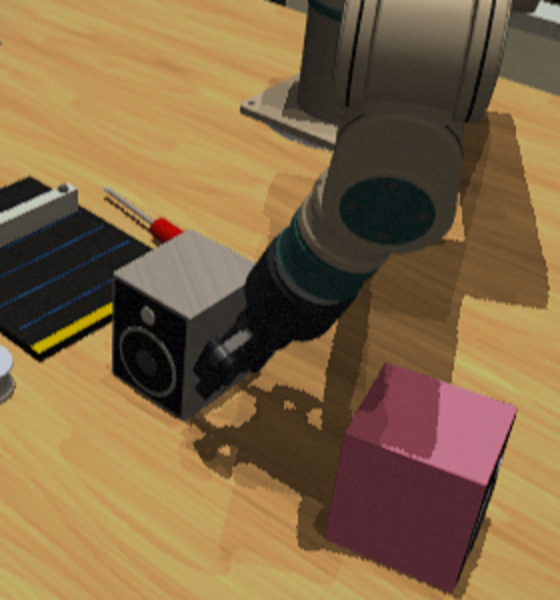

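View pics/t3c.png

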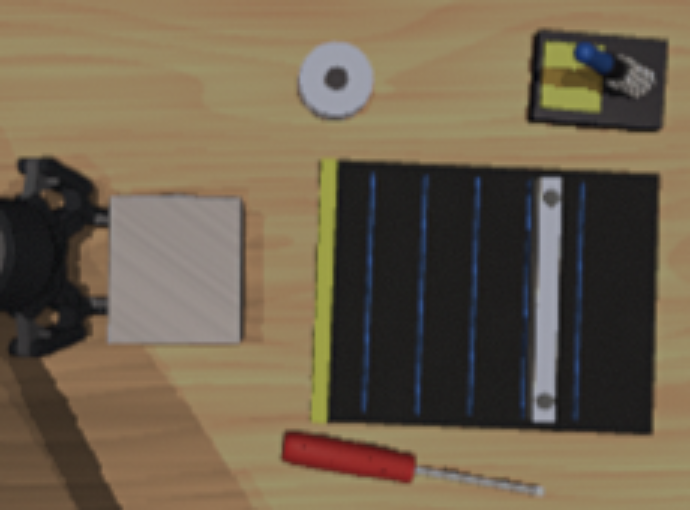

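The speaker is squaring up between both fingers (crop (105,215), (98,305)), with its front edge at crop x≈243 against the stripe at 320. I continue at 1.5 mm/row.

Request:
send_rows --steps '[{"fingers":100,"travel":[-0.0001,-0.0015,0],"rotation":[0,0,0]},{"fingers":100,"travel":[-0.0002,-0.003,0],"rotation":[0,0,0]},{"fingers":100,"travel":[-0.0003,-0.0045,0],"rotation":[0,0,0]},{"fingers":100,"travel":[-0.0003,-0.006,0],"rotation":[0,0,0]},{"fingers":100,"travel":[-0.0004,-0.0075,0],"rotation":[0,0,0]},{"fingers":100,"travel":[-0.0005,-0.009,0],"rotation":[0,0,0]},{"fingers":100,"travel":[-0.0006,-0.0105,0],"rotation":[0,0,0]},{"fingers":100,"travel":[-0.0007,-0.012,0],"rotation":[0,0,0]},{"fingers":100,"travel":[-0.0008,-0.0135,0],"rotation":[0,0,0]},{"fingers":100,"travel":[-0.0009,-0.015,0],"rotation":[0,0,0]},{"fingers":100,"travel":[-0.001,-0.0165,0],"rotation":[0,0,0]},{"fingers":100,"travel":[-0.001,-0.018,0],"rotation":[0,0,0]},{"fingers":100,"travel":[-0.0011,-0.0195,0],"rotation":[0,0,0]},{"fingers":100,"travel":[-0.0012,-0.021,0],"rotation":[0,0,0]},{"fingers":100,"travel":[-0.0013,-0.0225,0],"rotation":[0,0,0]},{"fingers":100,"travel":[-0.0014,-0.024,0],"rotation":[0,0,0]},{"fingers":100,"travel":[-0.0015,-0.0255,0],"rotation":[0,0,0]},{"fingers":100,"travel":[-0.0016,-0.027,0],"rotation":[0,0,0]},{"fingers":100,"travel":[-0.0017,-0.0285,0],"rotation":[0,0,0]},{"fingers":100,"travel":[-0.0017,-0.03,0],"rotation":[0,0,0]}]'

```text
time: 9.3
position: [0.5581, 0.2168, 0.0273]
eef_rot: [1.987, -0.5, -2.015]
force: [0.9, 6.5, 0.8]
width: 0.607
```

```bash
python3 - <<'E'
from st import *
st()
E
```

```text
t 9.3 pos [0.5581 0.2168 0.0273] mat [-0.1239  0.0153  0.0273] F mat [-6.59  0.52  0.77] roterr [-0.0002 -0.0012 -0.0007] w 0.607
```

Request:
send_rows --steps '[{"fingers":100,"travel":[-0.0001,-0.0015,0],"rotation":[0,0,0]},{"fingers":100,"travel":[-0.0002,-0.003,0],"rotation":[0,0,0]},{"fingers":100,"travel":[-0.0003,-0.0045,0],"rotation":[0,0,0]},{"fingers":100,"travel":[-0.0003,-0.006,0],"rotation":[0,0,0]},{"fingers":100,"travel":[-0.0004,-0.0075,0],"rotation":[0,0,0]},{"fingers":100,"travel":[-0.0005,-0.009,0],"rotation":[0,0,0]},{"fingers":100,"travel":[-0.0006,-0.0105,0],"rotation":[0,0,0]},{"fingers":100,"travel":[-0.0007,-0.012,0],"rotation":[0,0,0]},{"fingers":100,"travel":[-0.0008,-0.0135,0],"rotation":[0,0,0]},{"fingers":100,"travel":[-0.0009,-0.015,0],"rotation":[0,0,0]}]'

```text
time: 10.55
position: [0.5572, 0.2018, 0.0273]
eef_rot: [1.987, -0.5, -2.015]
force: [0.4, 6.8, 0.7]
width: 0.61
```

```bash
python3 - <<'E'
from st import *
st()
im=grab("scene","s4"); cv2.imwrite("pics/s4c.png",cv2.resize(im[150:310,200:400],None,fx=3,fy=3))
im=grab("top","t4"); cv2.imwrite("pics/t4c.png",cv2.resize(im[140:310,180:410],None,fx=3,fy=3))
E
```

```text
t 10.55 pos [0.5572 0.2018 0.0273] mat [-0.1089  0.0153  0.0273] F mat [-6.77 -0.03  0.68] roterr [-0.0003 -0.0013 -0.0008] w 0.61
```

View pics/s4c.png

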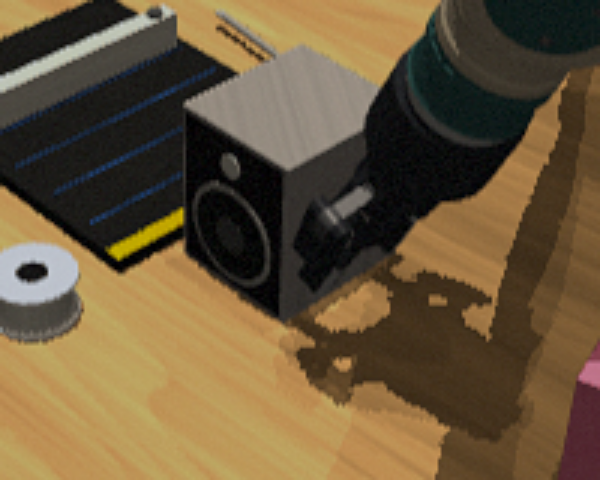

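View pics/t4c.png

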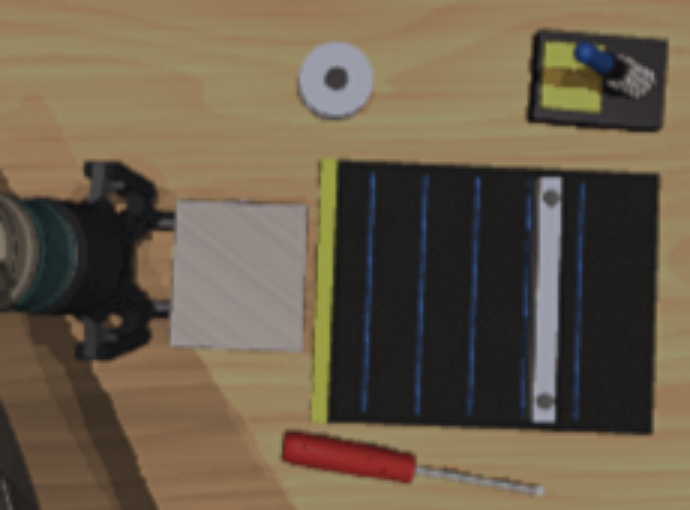

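The speaker is square and about 9 mm short of the stripe (its edge at crop x≈306 against 318). Now small steps.

Request:
send_rows --steps '[{"fingers":100,"travel":[-0.0001,-0.001,0],"rotation":[0,0,0]},{"fingers":100,"travel":[-0.0001,-0.002,0],"rotation":[0,0,0]},{"fingers":100,"travel":[-0.0002,-0.003,0],"rotation":[0,0,0]},{"fingers":100,"travel":[-0.0002,-0.004,0],"rotation":[0,0,0]},{"fingers":100,"travel":[-0.0003,-0.005,0],"rotation":[0,0,0]},{"fingers":100,"travel":[-0.0003,-0.0055,0],"rotation":[0,0,0]},{"fingers":100,"travel":[-0.0003,-0.006,0],"rotation":[0,0,0]}]'

```text
time: 11.52
position: [0.5568, 0.1959, 0.0273]
eef_rot: [1.987, -0.5, -2.015]
force: [1.6, 7.1, 0.3]
width: 0.605
```

```bash
python3 - <<'E'
from st import *
st()
E
```

```text
t 11.53 pos [0.5568 0.1959 0.0273] mat [-0.1029  0.0152  0.0273] F mat [-7.2   1.19  0.26] roterr [-0.0003 -0.0014 -0.0008] w 0.605
```

Request:
send_rows --steps '[{"fingers":100,"travel":[0,-0.0005,0],"rotation":[0,0,0]},{"fingers":100,"travel":[-0.0001,-0.001,0],"rotation":[0,0,0]},{"fingers":100,"travel":[-0.0001,-0.0015,0],"rotation":[0,0,0]},{"fingers":100,"travel":[-0.0001,-0.002,0],"rotation":[0,0,0]}]'

```text
time: 12.02
position: [0.5567, 0.1939, 0.0274]
eef_rot: [1.987, -0.5, -2.015]
force: [-0.1, 7.5, 0.6]
width: 0.604
```

```bash
python3 - <<'E'
from st import *
st()
E
```

```text
t 12.03 pos [0.5567 0.1939 0.0274] mat [-0.1009  0.0153  0.0274] F mat [-7.52 -0.49  0.62] roterr [-0.0003 -0.0013 -0.0008] w 0.604
```

Request:
send_rows --steps '[{"fingers":100,"travel":[0,-0.0005,0],"rotation":[0,0,0]},{"fingers":100,"travel":[-0.0001,-0.001,0],"rotation":[0,0,0]},{"fingers":100,"travel":[-0.0001,-0.0015,0],"rotation":[0,0,0]}]'

```text
time: 12.4
position: [0.5567, 0.1924, 0.0273]
eef_rot: [1.987, -0.5, -2.015]
force: [-0.4, 6.6, 0.1]
width: 0.604
```

```bash
python3 - <<'E'
from st import *
st()
E
```

```text
t 12.4 pos [0.5567 0.1924 0.0273] mat [-0.0994  0.0153  0.0273] F mat [-6.6  -0.74  0.14] roterr [-0.0003 -0.0014 -0.0007] w 0.604
```

Request:
send_rows --steps '[{"fingers":100,"travel":[0,-0.0005,0],"rotation":[0,0,0]},{"fingers":100,"travel":[-0.0001,-0.001,0],"rotation":[0,0,0]},{"fingers":100,"travel":[-0.0001,-0.0015,0],"rotation":[0,0,0]}]'

```text
time: 12.78
position: [0.5566, 0.1909, 0.0273]
eef_rot: [1.987, -0.5, -2.015]
force: [0.4, 6.1, 0.4]
width: 0.605
```

```bash
python3 - <<'E'
from st import *
st()
E
```

```text
t 12.78 pos [0.5566 0.1909 0.0273] mat [-0.098   0.0153  0.0273] F mat [-6.08  0.04  0.39] roterr [-0.0004 -0.0013 -0.0008] w 0.605
```

```bash
python3 - <<'E'
from st import *
im=grab("top","t5"); cv2.imwrite("pics/t5c.png",cv2.resize(im[180:300,220:340],None,fx=5,fy=5,interpolation=cv2.INTER_CUBIC))
E
```

```text
(no output)
```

View pics/t5c.png

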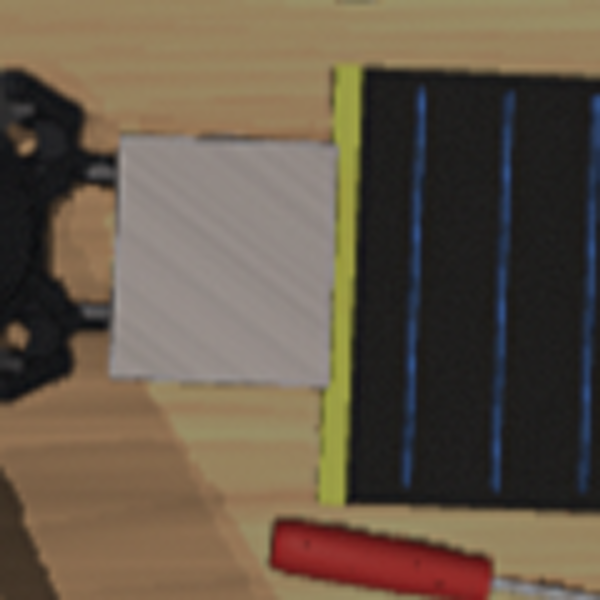

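Request:
send_rows --steps '[{"fingers":100,"travel":[0,-0.0005,0],"rotation":[0,0,0]},{"fingers":100,"travel":[-0.0001,-0.001,0],"rotation":[0,0,0]}]'

```text
time: 13.08
position: [0.5565, 0.1903, 0.0273]
eef_rot: [1.988, -0.499, -2.016]
force: [0.3, 7.8, 1.0]
width: 0.608
```

The speaker's edge meets the stripe (crop x≈333), parallel to it. The TCP is now lagging, so contact has begun. A bit more.

Request:
send_rows --steps '[{"fingers":100,"travel":[0,-0.0004,0],"rotation":[0,0,0]},{"fingers":100,"travel":[0,-0.0008,0],"rotation":[0,0,0]}]'

```text
time: 13.32
position: [0.5567, 0.1902, 0.0273]
eef_rot: [1.989, -0.498, -2.017]
force: [-0.1, 10.5, 1.5]
width: 0.606
```

```bash
python3 - <<'E'
from st import *
st()
E
```

```text
t 13.32 pos [0.5567 0.1902 0.0273] mat [-0.0972  0.0154  0.0273] F mat [-10.5   -0.68   1.54] roterr [-0.0028 -0.001  -0.0007] w 0.606
```

Request:
send_rows --steps '[{"fingers":100,"travel":[0,-0.0004,0],"rotation":[0,0,0]},{"fingers":100,"travel":[0,-0.0006,0],"rotation":[0,0,0]},{"fingers":100,"travel":[0,-0.0006,0],"rotation":[0,0,0]},{"fingers":100,"travel":[0,-0.0006,0],"rotation":[0,0,0]},{"fingers":100,"travel":[0,-0.0006,0],"rotation":[0,0,0]},{"fingers":100,"travel":[0,-0.0006,0],"rotation":[0,0,0]}]'

```text
time: 14.08
position: [0.5566, 0.1902, 0.0273]
eef_rot: [1.99, -0.497, -2.017]
force: [-0.2, 10.6, 1.8]
width: 0.605
```

```bash
python3 - <<'E'
from st import *
st()
im=grab("top","t6"); cv2.imwrite("pics/t6c.png",cv2.resize(im[180:300,220:340],None,fx=5,fy=5,interpolation=cv2.INTER_CUBIC))
im=grab("scene","s6"); cv2.imwrite("pics/s6c.png",cv2.resize(im[150:310,200:400],None,fx=3,fy=3))
hsv=cv2.cvtColor(im,cv2.COLOR_BGR2HSV)
im=cv2.imread("pics/t6.png");hsv=cv2.cvtColor(im,cv2.COLOR_BGR2HSV)
m=((hsv[...,1]<70)&(hsv[...,2]>100)).astype(np.uint8)*255; m[:190]=0;m[270:]=0;m[:,:240]=0;m[:,288:]=0
m=cv2.morphologyEx(m,cv2.MORPH_OPEN,np.ones((7,7)))
cs,_=cv2.findContours(m,0,cv2.CHAIN_APPROX_NONE);c=max(cs,key=cv2.contourArea)
print(cv2.minAreaRect((ray("top",c[:,0],.115)[:,:2]*1000).astype(np.float32)))
E
```

```text
t 14.07 pos [0.5566 0.1902 0.0273] mat [-0.0972  0.0154  0.0273] F mat [-10.56  -0.81   1.82] roterr [-0.0039 -0.001  -0.001 ] w 0.605
((546.1351928710938, 139.25010681152344), (89.48661804199219, 100.46443939208984), 86.72403717041016)
```

View pics/t6c.png

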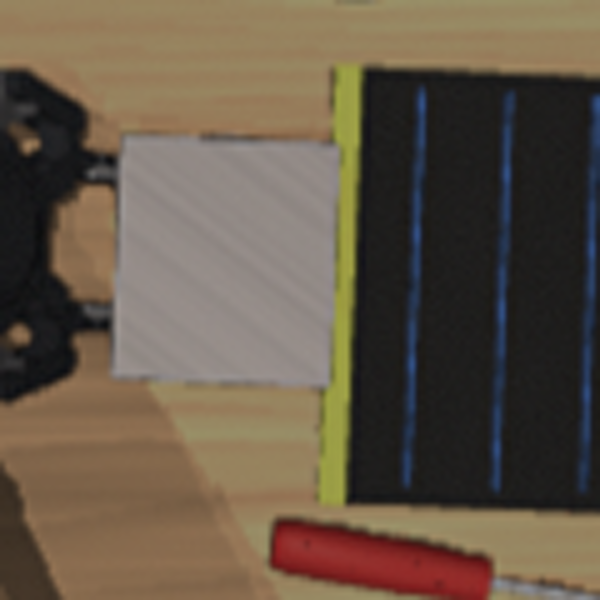

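View pics/s6c.png

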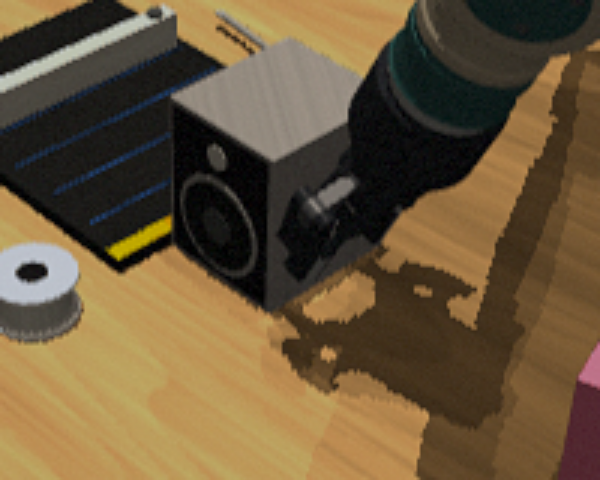

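The speaker is flat against the edge, its angle of -3.3° matching the mat's. I press slightly more for margin and then back off.

Request:
send_rows --steps '[{"fingers":100,"travel":[0,-0.0004,0],"rotation":[0,0,0]},{"fingers":100,"travel":[0,-0.0007,0],"rotation":[0,0,0]},{"fingers":100,"travel":[0,-0.0007,0],"rotation":[0,0,0]},{"fingers":100,"travel":[0,-0.0007,0],"rotation":[0,0,0]},{"fingers":100,"travel":[0,-0.0007,0],"rotation":[0,0,0]}]'

```text
time: 14.8
position: [0.5567, 0.1901, 0.0273]
eef_rot: [1.991, -0.495, -2.018]
force: [-0.6, 12.3, 1.9]
width: 0.609
```

```bash
python3 - <<'E'
from st import *
st()
E
```

```text
t 14.8 pos [0.5567 0.1901 0.0273] mat [-0.0972  0.0154  0.0273] F mat [-12.2   -1.3    1.87] roterr [-0.0054 -0.0009 -0.001 ] w 0.609
```

Step 1 is held at 12 N. Next I back off, raise, and work out the arc.

Request:
send_rows --steps '[{"fingers":100,"travel":[0,0.006,0],"rotation":[0,0,0]},{"fingers":100,"travel":[0.001,0.013,0],"rotation":[0,0,0]},{"fingers":100,"travel":[0.001,0.013,0.03],"rotation":[0,0,0]},{"fingers":100,"travel":[0.001,0.013,0.055],"rotation":[0,0,0]},{"fingers":100,"travel":[0.001,0.013,0.062],"rotation":[0,0,0]},{"fingers":100,"travel":[0.001,0.013,0.062],"rotation":[0,0,0]}]'

```text
time: 15.55
position: [0.5581, 0.1997, 0.0892]
eef_rot: [1.987, -0.502, -2.013]
force: [1.1, 0.1, -0.3]
width: 0.604
```

```bash
python3 - <<'E'
from st import *
st()
E
```

```text
t 15.55 pos [0.5581 0.1997 0.0892] mat [-0.1068  0.0163  0.0892] F mat [-0.18  1.13 -0.35] roterr [ 0.0019 -0.0001 -0.0009] w 0.604
```

Request:
send_rows --steps '[{"fingers":100,"travel":[-0.0001,-0.002,0],"rotation":[0,0,0]},{"fingers":100,"travel":[-0.0002,-0.004,0],"rotation":[0,0,0]},{"fingers":100,"travel":[-0.0003,-0.006,0],"rotation":[0,0,0]},{"fingers":100,"travel":[-0.0004,-0.007,0],"rotation":[0,0,0]},{"fingers":100,"travel":[-0.0005,-0.008,0],"rotation":[0,0,0]},{"fingers":100,"travel":[-0.0005,-0.009,0],"rotation":[0,0,0]},{"fingers":100,"travel":[-0.0006,-0.0095,0],"rotation":[0,0,0]}]'

```text
time: 16.42
position: [0.5577, 0.1905, 0.0894]
eef_rot: [1.988, -0.501, -2.012]
force: [-0.1, -0.3, 0.1]
width: 0.603
```

```bash
python3 - <<'E'
from st import *
st()
for d in np.arange(0,62,1.5):
    t=np.radians(d); x=-.09*np.cos(t)+.086*np.sin(t)+.09; z=.09*np.sin(t)+.086*np.cos(t)-.086
    print(d,"travel",np.round([-.0576*x,-.9983*x,z],4).tolist())
E
```

```text
t 16.43 pos [0.5577 0.1905 0.0894] mat [-0.0976  0.0164  0.0894] F mat [ 0.34 -0.05  0.07] roterr [ 0.0014  0.0002 -0.0011] w 0.603
0.0 travel [-0.0, -0.0, 0.0]
1.5 travel [-0.0001, -0.0023, 0.0023]
3.0 travel [-0.0003, -0.0046, 0.0046]
4.5 travel [-0.0004, -0.007, 0.0068]
6.0 travel [-0.0005, -0.0095, 0.0089]
7.5 travel [-0.0007, -0.012, 0.011]
9.0 travel [-0.0008, -0.0145, 0.013]
10.5 travel [-0.001, -0.0172, 0.015]
12.0 travel [-0.0011, -0.0198, 0.0168]
13.5 travel [-0.0013, -0.0225, 0.0186]
15.0 travel [-0.0015, -0.0253, 0.0204]
16.5 travel [-0.0016, -0.0281, 0.022]
18.0 travel [-0.0018, -0.0309, 0.0236]
19.5 travel [-0.002, -0.0338, 0.0251]
21.0 travel [-0.0021, -0.0367, 0.0265]
22.5 travel [-0.0023, -0.0397, 0.0279]
24.0 travel [-0.0025, -0.0427, 0.0292]
25.5 travel [-0.0026, -0.0457, 0.0304]
27.0 travel [-0.0028, -0.0488, 0.0315]
28.5 travel [-0.003, -0.0519, 0.0325]
30.0 travel [-0.0032, -0.055, 0.0335]
31.5 travel [-0.0034, -0.0581, 0.0344]
33.0 travel [-0.0035, -0.0613, 0.0351]
34.5 travel [-0.0037, -0.0644, 0.0359]
36.0 travel [-0.0039, -0.0676, 0.0365]
37.5 travel [-0.0041, -0.0708, 0.037]
39.0 travel [-0.0043, -0.0741, 0.0375]
40.5 travel [-0.0045, -0.0773, 0.0378]
42.0 travel [-0.0046, -0.0805, 0.0381]
43.5 travel [-0.0048, -0.0838, 0.0383]
45.0 travel [-0.005, -0.087, 0.0385]
46.5 travel [-0.0052, -0.0903, 0.0385]
48.0 travel [-0.0054, -0.0935, 0.0384]
49.5 travel [-0.0056, -0.0968, 0.0383]
51.0 travel [-0.0058, -0.1, 0.0381]
52.5 travel [-0.006, -0.1033, 0.0378]
54.0 travel [-0.0061, -0.1065, 0.0374]
55.5 travel [-0.0063, -0.1097, 0.0369]
57.0 travel [-0.0065, -0.1129, 0.0363]
58.5 travel [-0.0067, -0.1161, 0.0357]
60.0 travel [-0.0069, -0.1193, 0.0349]
61.5 travel [-0.0071, -0.1224, 0.0341]
```

Request:
send_rows --steps '[{"fingers":100,"travel":[0,-0.0005,0],"rotation":[0,0,0]},{"fingers":100,"travel":[-0.0001,-0.001,0],"rotation":[0,0,0]},{"fingers":100,"travel":[-0.0001,-0.0015,0],"rotation":[0,0,0]}]'

```text
time: 16.8
position: [0.5578, 0.1902, 0.0894]
eef_rot: [1.99, -0.499, -2.014]
force: [-0.1, 6.1, 1.8]
width: 0.604
```

```bash
python3 - <<'E'
from st import *
st()
E
```

```text
t 16.8 pos [0.5578 0.1902 0.0894] mat [-0.0973  0.0165  0.0894] F mat [-6.1  -0.44  1.76] roterr [-0.0011  0.0006 -0.0013] w 0.604
```

Request:
send_rows --steps '[{"fingers":100,"travel":[0,-0.0006,0.0005],"rotation":[0,0,0]},{"fingers":100,"travel":[-0.0001,-0.0012,0.0012],"rotation":[0,0,0]},{"fingers":100,"travel":[-0.0001,-0.0023,0.0023],"rotation":[0,0,0]}]'

```text
time: 17.18
position: [0.5577, 0.1879, 0.0916]
eef_rot: [1.99, -0.499, -2.014]
force: [-0.6, 4.6, 0.7]
width: 0.609
```

```bash
python3 - <<'E'
from st import *
st()
E
```

```text
t 17.18 pos [0.5577 0.1879 0.0916] mat [-0.095   0.0165  0.0916] F mat [-4.58 -0.84  0.71] roterr [-0.0011  0.0006 -0.0014] w 0.609
```

Tipping has begun at 4.6 N. I follow the arc from 1.5° on, with shifts relative to this pose.

Request:
send_rows --steps '[{"fingers":100,"travel":[-0.0001,-0.0012,0.0011],"rotation":[0,0,0]},{"fingers":100,"travel":[-0.0002,-0.0023,0.0023],"rotation":[0,0,0]},{"fingers":100,"travel":[-0.0003,-0.0047,0.0045],"rotation":[0,0,0]},{"fingers":100,"travel":[-0.0004,-0.0072,0.0066],"rotation":[0,0,0]},{"fingers":100,"travel":[-0.0006,-0.0097,0.0087],"rotation":[0,0,0]},{"fingers":100,"travel":[-0.0007,-0.0122,0.0107],"rotation":[0,0,0]},{"fingers":100,"travel":[-0.0009,-0.0149,0.0127],"rotation":[0,0,0]}]'

```text
time: 18.05
position: [0.5567, 0.1718, 0.1047]
eef_rot: [1.988, -0.501, -2.012]
force: [-0.2, 4.9, 2.1]
width: 0.609
```

```bash
python3 - <<'E'
from st import *
st()
im=grab("scene","s7"); cv2.imwrite("pics/s7c.png",cv2.resize(im[130:310,200:400],None,fx=3,fy=3))
E
```

```text
t 18.05 pos [0.5567 0.1718 0.1047] mat [-0.0788  0.0165  0.1047] F mat [-4.85 -0.53  2.14] roterr [ 0.0014  0.0005 -0.0012] w 0.609
```

View pics/s7c.png

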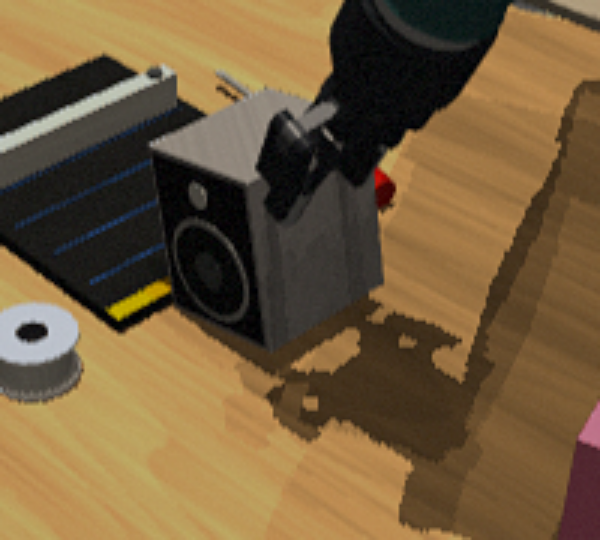

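The speaker is tipping cleanly about the edge (its lower rear corner has lifted at crop (270,345)). I follow on from 10.5°.

Request:
send_rows --steps '[{"fingers":100,"travel":[-0.0001,-0.0026,0.0018],"rotation":[0,0,0]},{"fingers":100,"travel":[-0.0003,-0.0053,0.0036],"rotation":[0,0,0]},{"fingers":100,"travel":[-0.0005,-0.0081,0.0054],"rotation":[0,0,0]},{"fingers":100,"travel":[-0.0006,-0.0109,0.007],"rotation":[0,0,0]},{"fingers":100,"travel":[-0.0008,-0.0137,0.0086],"rotation":[0,0,0]},{"fingers":100,"travel":[-0.001,-0.0166,0.0101],"rotation":[0,0,0]},{"fingers":100,"travel":[-0.0011,-0.0195,0.0115],"rotation":[0,0,0]},{"fingers":100,"travel":[-0.0013,-0.0225,0.0129],"rotation":[0,0,0]},{"fingers":100,"travel":[-0.0015,-0.0255,0.0142],"rotation":[0,0,0]},{"fingers":100,"travel":[-0.0016,-0.0285,0.0154],"rotation":[0,0,0]},{"fingers":100,"travel":[-0.0018,-0.0316,0.0165],"rotation":[0,0,0]},{"fingers":100,"travel":[-0.002,-0.0347,0.0175],"rotation":[0,0,0]},{"fingers":100,"travel":[-0.0022,-0.0378,0.0185],"rotation":[0,0,0]}]'

```text
time: 19.73
position: [0.5542, 0.1337, 0.1229]
eef_rot: [1.987, -0.502, -2.013]
force: [-0.1, 1.1, -1.0]
width: 0.61
```

```bash
python3 - <<'E'
from st import *
st()
im=grab("scene","s8"); cv2.imwrite("pics/s8c.png",cv2.resize(im[130:310,200:400],None,fx=3,fy=3))
E
```

```text
t 19.73 pos [0.5542 0.1337 0.1229] mat [-0.0407  0.0162  0.1229] F mat [-1.11 -0.18 -1.03] roterr [ 0.0017 -0.0002 -0.0011] w 0.61
```

View pics/s8c.png

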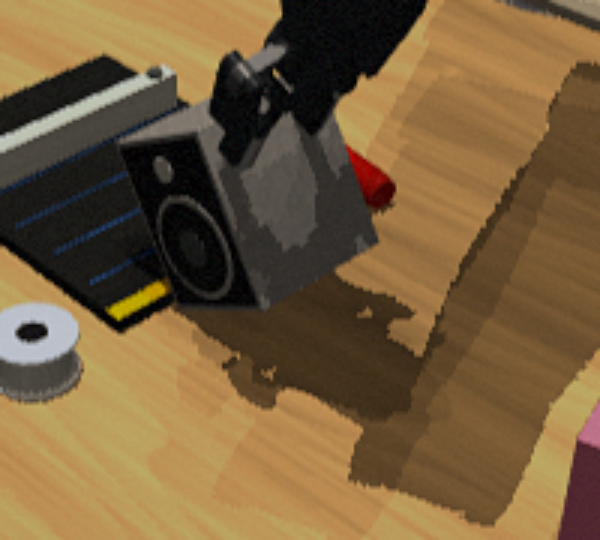

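At about 30° it is stable on both fingers. I continue over the balance point.

Request:
send_rows --steps '[{"fingers":100,"travel":[-0.0002,-0.0031,0.0009],"rotation":[0,0,0]},{"fingers":100,"travel":[-0.0003,-0.0063,0.0017],"rotation":[0,0,0]},{"fingers":100,"travel":[-0.0005,-0.0094,0.0024],"rotation":[0,0,0]},{"fingers":100,"travel":[-0.0007,-0.0126,0.003],"rotation":[0,0,0]},{"fingers":100,"travel":[-0.0009,-0.0158,0.0035],"rotation":[0,0,0]},{"fingers":100,"travel":[-0.0011,-0.0191,0.004],"rotation":[0,0,0]},{"fingers":100,"travel":[-0.0012,-0.0207,0.0042],"rotation":[0,0,0]},{"fingers":100,"travel":[-0.0013,-0.0223,0.0044],"rotation":[0,0,0]},{"fingers":100,"travel":[-0.0014,-0.0239,0.0045],"rotation":[0,0,0]},{"fingers":100,"travel":[-0.0014,-0.0255,0.0046],"rotation":[0,0,0]},{"fingers":100,"travel":[-0.0015,-0.0271,0.0047],"rotation":[0,0,0]},{"fingers":100,"travel":[-0.0016,-0.0288,0.0048],"rotation":[0,0,0]}]'

```text
time: 21.28
position: [0.5528, 0.1051, 0.1276]
eef_rot: [1.988, -0.502, -2.012]
force: [0.4, -0.1, -0.3]
width: 0.614
```

```bash
python3 - <<'E'
from st import *
st()
im=grab("scene","s9"); cv2.imwrite("pics/s9c.png",cv2.resize(im[130:310,200:400],None,fx=3,fy=3))
E
```

```text
t 21.27 pos [0.5528 0.1051 0.1276] mat [-0.0121  0.0164  0.1276] F mat [ 0.07  0.4  -0.33] roterr [ 0.0016  0.0001 -0.0012] w 0.614
```

View pics/s9c.png

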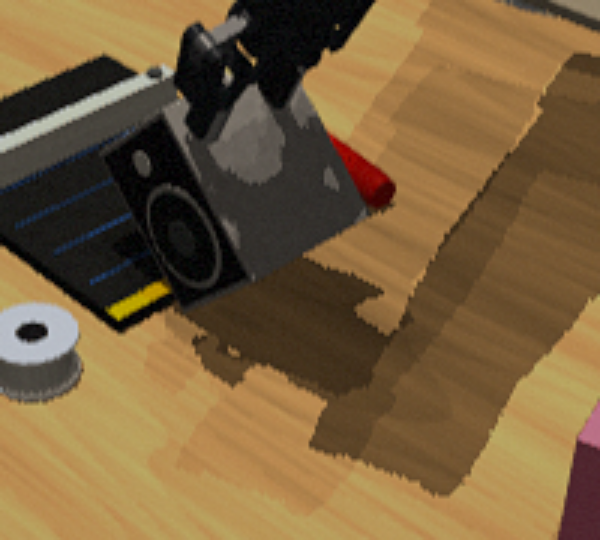

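At about 43° the push is near zero. A few more small steps and it will go over.

Request:
send_rows --steps '[{"fingers":100,"travel":[-0.0001,-0.0016,0.0001],"rotation":[0,0,0]},{"fingers":100,"travel":[-0.0002,-0.0032,0.0002],"rotation":[0,0,0]},{"fingers":100,"travel":[-0.0003,-0.0048,0.0002],"rotation":[0,0,0]},{"fingers":100,"travel":[-0.0004,-0.0065,0.0002],"rotation":[0,0,0]},{"fingers":100,"travel":[-0.0005,-0.0081,0.0002],"rotation":[0,0,0]},{"fingers":100,"travel":[-0.0006,-0.0097,0.0001],"rotation":[0,0,0]}]'

```text
time: 22.08
position: [0.5522, 0.0954, 0.1277]
eef_rot: [1.988, -0.501, -2.013]
force: [0.4, -0.8, -0.1]
width: 0.608
```

```bash
python3 - <<'E'
from st import *
st()
im=grab("scene","s10"); cv2.imwrite("pics/s10c.png",cv2.resize(im[130:310,200:400],None,fx=3,fy=3))
E
```

```text
t 22.07 pos [0.5522 0.0954 0.1277] mat [-0.0023  0.0164  0.1277] F mat [ 0.76  0.41 -0.12] roterr [ 0.0015  0.0001 -0.0011] w 0.608
```

View pics/s10c.png

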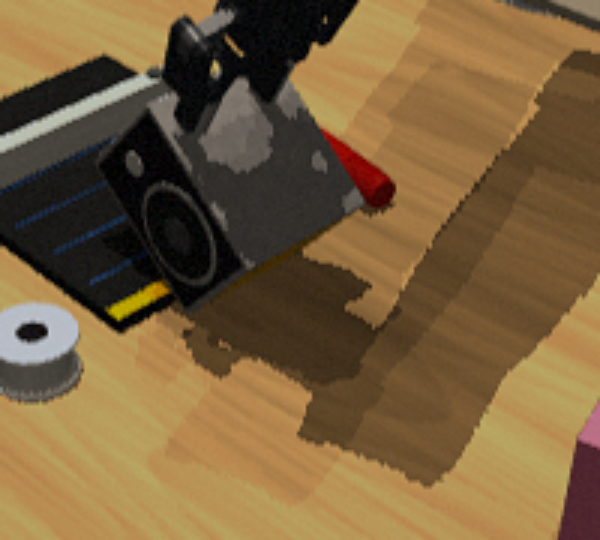

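Just past 47° and starting to fall. I hold here and let it go over.

Request:
send_rows --steps '[{"fingers":100,"travel":[-0.0001,-0.002,0],"rotation":[0,0,0]},{"fingers":100,"travel":[-0.0001,-0.002,0],"rotation":[0,0,0]},{"fingers":100,"travel":[-0.0001,-0.002,0],"rotation":[0,0,0]},{"fingers":100,"travel":[-0.0001,-0.002,0],"rotation":[0,0,0]},{"fingers":100,"travel":[-0.0001,-0.002,0],"rotation":[0,0,0]},{"fingers":100,"travel":[-0.0001,-0.002,0],"rotation":[0,0,0]}]'

```text
time: 22.88
position: [0.5521, 0.0936, 0.1277]
eef_rot: [1.988, -0.501, -2.012]
force: [-0.3, 0.0, 0.1]
width: 0.61
```

```bash
python3 - <<'E'
from st import *
st()
im=grab("scene","s11"); cv2.imwrite("pics/s11c.png",cv2.resize(im[110:310,180:400],None,fx=3,fy=3))
im=grab("top","t11"); cv2.imwrite("pics/t11c.png",cv2.resize(im[140:310,180:410],None,fx=3,fy=3))
E
```

```text
t 22.88 pos [0.5521 0.0936 0.1277] mat [-0.0005  0.0164  0.1277] F mat [-0.   -0.28  0.12] roterr [ 0.0015  0.0001 -0.0012] w 0.61
```

View pics/s11c.png

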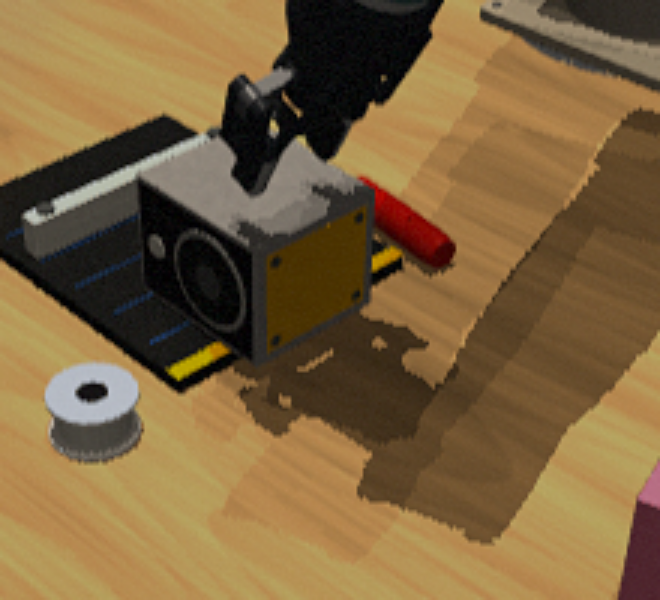

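View pics/t11c.png

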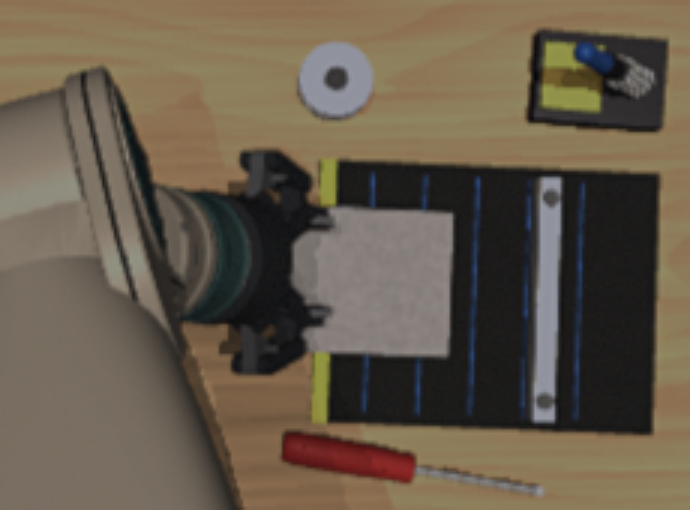

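It lies on its +x side with its underside about 12 mm over the stripe, square and undisturbed. I clear the fingers, step back and go down behind it.

Request:
send_rows --steps '[{"fingers":100,"travel":[0.0005,0.012,0.01],"rotation":[0,0,0]},{"fingers":100,"travel":[0.002,0.036,0.01],"rotation":[0,0,0]},{"fingers":100,"travel":[0.002,0.037,0],"rotation":[0,0,0]},{"fingers":100,"travel":[0.002,0.037,-0.03],"rotation":[0,0,0]},{"fingers":100,"travel":[0.002,0.037,-0.06],"rotation":[0,0,0]},{"fingers":100,"travel":[0.002,0.037,-0.088],"rotation":[0,0,0]},{"fingers":100,"travel":[0.002,0.037,-0.088],"rotation":[0,0,0]}]'

```text
time: 23.85
position: [0.5515, 0.1295, 0.0373]
eef_rot: [1.98, -0.502, -2.017]
force: [-0.0, -1.2, -0.6]
width: 0.609
```

```bash
python3 - <<'E'
from st import *
st()
E
```

```text
t 23.85 pos [0.5515 0.1295 0.0373] mat [-0.0364  0.0137  0.0373] F mat [ 1.19  0.04 -0.64] roterr [ 0.0035 -0.0058 -0.0011] w 0.609
```

Request:
send_rows --steps '[{"fingers":100,"travel":[-0.0001,-0.002,0],"rotation":[0,0,0]},{"fingers":100,"travel":[-0.0002,-0.004,0],"rotation":[0,0,0]},{"fingers":100,"travel":[-0.0003,-0.006,0],"rotation":[0,0,0]},{"fingers":100,"travel":[-0.0005,-0.008,0],"rotation":[0,0,0]},{"fingers":100,"travel":[-0.0006,-0.01,0],"rotation":[0,0,0]},{"fingers":100,"travel":[-0.0006,-0.011,0],"rotation":[0,0,0]},{"fingers":100,"travel":[-0.0007,-0.012,0],"rotation":[0,0,0]},{"fingers":100,"travel":[-0.0007,-0.013,0],"rotation":[0,0,0]},{"fingers":100,"travel":[-0.0008,-0.014,0],"rotation":[0,0,0]},{"fingers":100,"travel":[-0.0009,-0.015,0],"rotation":[0,0,0]},{"fingers":100,"travel":[-0.0009,-0.016,0],"rotation":[0,0,0]},{"fingers":100,"travel":[-0.001,-0.017,0],"rotation":[0,0,0]},{"fingers":100,"travel":[-0.001,-0.018,0],"rotation":[0,0,0]},{"fingers":100,"travel":[-0.0011,-0.019,0],"rotation":[0,0,0]}]'

```text
time: 25.6
position: [0.555, 0.1145, 0.041]
eef_rot: [1.996, -0.496, -2.012]
force: [0.1, 9.0, 3.6]
width: 0.609
```

```bash
python3 - <<'E'
from st import *
st()
im=grab("scene","s12"); cv2.imwrite("pics/s12c.png",cv2.resize(im[110:310,180:400],None,fx=3,fy=3))
E
```

```text
t 25.6 pos [0.555  0.1145 0.041 ] mat [-0.0216  0.0181  0.041 ] F mat [-9.02 -0.39  3.62] roterr [-0.0051  0.0044 -0.002 ] w 0.609
```

View pics/s12c.png

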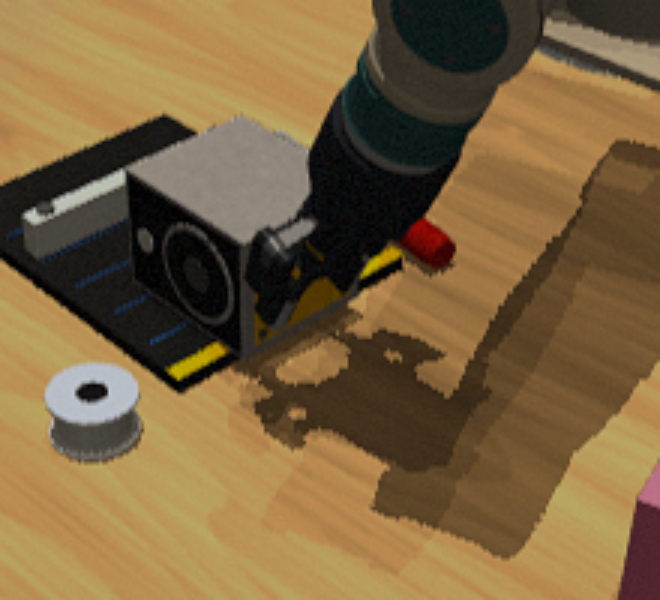

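Contact at 9 N, with the speaker probably still static. Half-millimetre steps now.

Request:
send_rows --steps '[{"fingers":100,"travel":[0,-0.0005,0],"rotation":[0,0,0]},{"fingers":100,"travel":[-0.0001,-0.001,0],"rotation":[0,0,0]}]'

```text
time: 25.9
position: [0.555, 0.1135, 0.041]
eef_rot: [1.996, -0.496, -2.012]
force: [0.0, 8.2, 3.4]
width: 0.61
```

```bash
python3 - <<'E'
from st import *
st()
E
```

```text
t 25.9 pos [0.555  0.1135 0.041 ] mat [-0.0206  0.0181  0.041 ] F mat [-8.18 -0.47  3.38] roterr [-0.005   0.0045 -0.002 ] w 0.61
```

It slides at about 8 N. Continuing at 1 mm/row.

Request:
send_rows --steps '[{"fingers":100,"travel":[-0.0001,-0.001,0],"rotation":[0,0,0]},{"fingers":100,"travel":[-0.0001,-0.002,0],"rotation":[0,0,0]},{"fingers":100,"travel":[-0.0002,-0.003,0],"rotation":[0,0,0]},{"fingers":100,"travel":[-0.0002,-0.004,0],"rotation":[0,0,0]},{"fingers":100,"travel":[-0.0003,-0.005,0],"rotation":[0,0,0]},{"fingers":100,"travel":[-0.0003,-0.006,0],"rotation":[0,0,0]},{"fingers":100,"travel":[-0.0004,-0.007,0],"rotation":[0,0,0]},{"fingers":100,"travel":[-0.0005,-0.008,0],"rotation":[0,0,0]},{"fingers":100,"travel":[-0.0005,-0.009,0],"rotation":[0,0,0]},{"fingers":100,"travel":[-0.0006,-0.01,0],"rotation":[0,0,0]},{"fingers":100,"travel":[-0.0006,-0.011,0],"rotation":[0,0,0]},{"fingers":100,"travel":[-0.0007,-0.012,0],"rotation":[0,0,0]}]'

```text
time: 27.4
position: [0.5544, 0.1014, 0.041]
eef_rot: [1.996, -0.496, -2.012]
force: [-0.1, 8.7, 3.3]
width: 0.611
```

```bash
python3 - <<'E'
from st import *
st()
E
```

```text
t 27.4 pos [0.5544 0.1014 0.041 ] mat [-0.0085  0.0182  0.041 ] F mat [-8.68 -0.58  3.26] roterr [-0.0049  0.0046 -0.002 ] w 0.611
```

Request:
send_rows --steps '[{"fingers":100,"travel":[-0.0001,-0.00125,0],"rotation":[0,0,0]},{"fingers":100,"travel":[-0.0001,-0.0025,0],"rotation":[0,0,0]},{"fingers":100,"travel":[-0.0002,-0.00375,0],"rotation":[0,0,0]},{"fingers":100,"travel":[-0.0003,-0.005,0],"rotation":[0,0,0]},{"fingers":100,"travel":[-0.0004,-0.00625,0],"rotation":[0,0,0]},{"fingers":100,"travel":[-0.0004,-0.0075,0],"rotation":[0,0,0]},{"fingers":100,"travel":[-0.0005,-0.00875,0],"rotation":[0,0,0]},{"fingers":100,"travel":[-0.0006,-0.01,0],"rotation":[0,0,0]},{"fingers":100,"travel":[-0.0006,-0.01125,0],"rotation":[0,0,0]},{"fingers":100,"travel":[-0.0007,-0.0125,0],"rotation":[0,0,0]},{"fingers":100,"travel":[-0.0008,-0.01375,0],"rotation":[0,0,0]},{"fingers":100,"travel":[-0.0009,-0.015,0],"rotation":[0,0,0]},{"fingers":100,"travel":[-0.0009,-0.01625,0],"rotation":[0,0,0]},{"fingers":100,"travel":[-0.001,-0.0175,0],"rotation":[0,0,0]},{"fingers":100,"travel":[-0.0011,-0.01875,0],"rotation":[0,0,0]},{"fingers":100,"travel":[-0.0012,-0.02,0],"rotation":[0,0,0]},{"fingers":100,"travel":[-0.0012,-0.02125,0],"rotation":[0,0,0]},{"fingers":100,"travel":[-0.0013,-0.0225,0],"rotation":[0,0,0]},{"fingers":100,"travel":[-0.0014,-0.02375,0],"rotation":[0,0,0]},{"fingers":100,"travel":[-0.0014,-0.025,0],"rotation":[0,0,0]}]'

```text
time: 29.9
position: [0.5529, 0.0763, 0.041]
eef_rot: [1.996, -0.496, -2.012]
force: [0.1, 9.1, 4.1]
width: 0.608
```

```bash
python3 - <<'E'
from st import *
st()
im=grab("top","t13"); cv2.imwrite("pics/t13c.png",cv2.resize(im[140:310,180:410],None,fx=3,fy=3))
E
```

```text
t 29.9 pos [0.5529 0.0763 0.041 ] mat [0.0167 0.0182 0.041 ] F mat [-9.13 -0.45  4.1 ] roterr [-0.0049  0.0044 -0.0021] w 0.608
```

View pics/t13c.png

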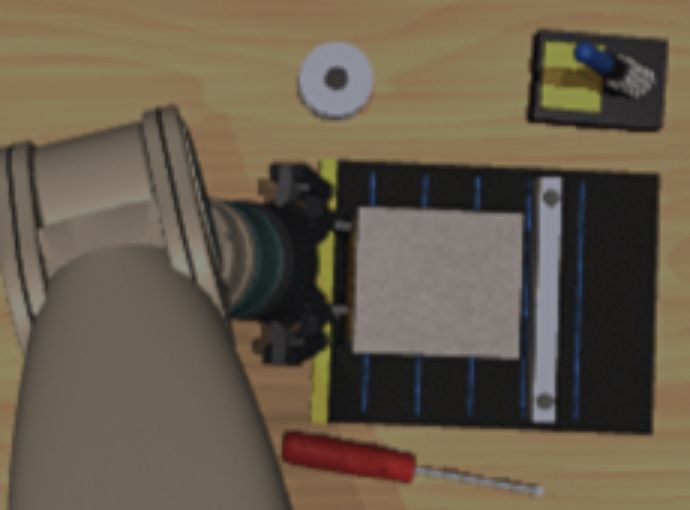

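Square, with its top edge at crop x≈521 and the rail at about 535; roughly 20 mm to go.

Request:
send_rows --steps '[{"fingers":100,"travel":[-0.0001,-0.00125,0],"rotation":[0,0,0]},{"fingers":100,"travel":[-0.0001,-0.0025,0],"rotation":[0,0,0]},{"fingers":100,"travel":[-0.0002,-0.00375,0],"rotation":[0,0,0]},{"fingers":100,"travel":[-0.0003,-0.005,0],"rotation":[0,0,0]},{"fingers":100,"travel":[-0.0004,-0.00625,0],"rotation":[0,0,0]},{"fingers":100,"travel":[-0.0004,-0.0075,0],"rotation":[0,0,0]},{"fingers":100,"travel":[-0.0005,-0.00875,0],"rotation":[0,0,0]},{"fingers":100,"travel":[-0.0006,-0.01,0],"rotation":[0,0,0]},{"fingers":100,"travel":[-0.0006,-0.011,0],"rotation":[0,0,0]},{"fingers":100,"travel":[-0.0007,-0.012,0],"rotation":[0,0,0]},{"fingers":100,"travel":[-0.0007,-0.013,0],"rotation":[0,0,0]},{"fingers":100,"travel":[-0.0008,-0.014,0],"rotation":[0,0,0]}]'

```text
time: 31.45
position: [0.5522, 0.0622, 0.041]
eef_rot: [1.996, -0.496, -2.012]
force: [0.1, 8.4, 3.1]
width: 0.607
```

```bash
python3 - <<'E'
from st import *
st()
E
```

```text
t 31.45 pos [0.5522 0.0622 0.041 ] mat [0.0308 0.0183 0.041 ] F mat [-8.4  -0.36  3.11] roterr [-0.0047  0.0045 -0.0022] w 0.607
```

Request:
send_rows --steps '[{"fingers":100,"travel":[0,-0.0005,0],"rotation":[0,0,0]},{"fingers":100,"travel":[-0.0001,-0.001,0],"rotation":[0,0,0]},{"fingers":100,"travel":[-0.0001,-0.0015,0],"rotation":[0,0,0]},{"fingers":100,"travel":[-0.0001,-0.002,0],"rotation":[0,0,0]},{"fingers":100,"travel":[-0.0001,-0.0025,0],"rotation":[0,0,0]},{"fingers":100,"travel":[-0.0002,-0.003,0],"rotation":[0,0,0]}]'

```text
time: 32.2
position: [0.552, 0.0593, 0.041]
eef_rot: [1.996, -0.496, -2.012]
force: [0.8, 8.3, 3.9]
width: 0.61
```

```bash
python3 - <<'E'
from st import *
st()
E
```

```text
t 32.2 pos [0.552  0.0593 0.041 ] mat [0.0337 0.0182 0.041 ] F mat [-8.36  0.35  3.86] roterr [-0.0047  0.0045 -0.0023] w 0.61
```

Request:
send_rows --steps '[{"fingers":100,"travel":[0,-0.0005,0],"rotation":[0,0,0]},{"fingers":100,"travel":[-0.0001,-0.001,0],"rotation":[0,0,0]},{"fingers":100,"travel":[-0.0001,-0.0015,0],"rotation":[0,0,0]}]'

```text
time: 32.58
position: [0.5519, 0.0578, 0.041]
eef_rot: [1.996, -0.496, -2.012]
force: [-0.1, 8.3, 3.2]
width: 0.611
```

```bash
python3 - <<'E'
from st import *
st()
im=grab("top","t14"); cv2.imwrite("pics/t14c.png",cv2.resize(im[190:290,280:400],None,fx=5,fy=5,interpolation=cv2.INTER_CUBIC))
E
```

```text
t 32.58 pos [0.5519 0.0578 0.041 ] mat [0.0352 0.0182 0.041 ] F mat [-8.26 -0.54  3.16] roterr [-0.0047  0.0046 -0.0022] w 0.611
```

View pics/t14c.png

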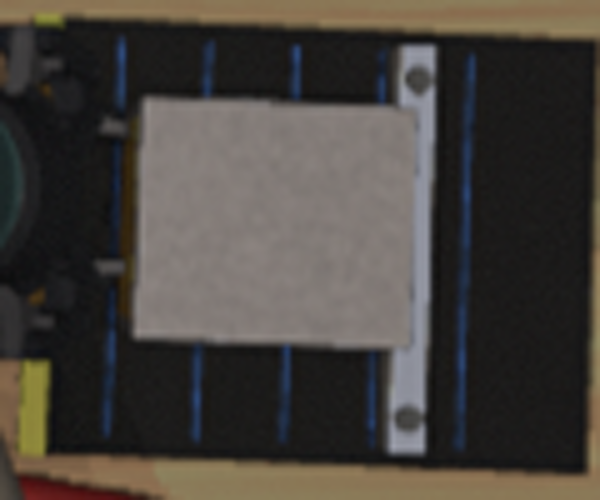

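The speaker's top edge covers the rail by parallax (crop x≈412). Nearly there, continuing.

Request:
send_rows --steps '[{"fingers":100,"travel":[0,-0.0005,0],"rotation":[0,0,0]},{"fingers":100,"travel":[-0.0001,-0.001,0],"rotation":[0,0,0]}]'

```text
time: 32.88
position: [0.5518, 0.0568, 0.041]
eef_rot: [1.996, -0.496, -2.012]
force: [1.8, 8.6, 4.4]
width: 0.612
```

```bash
python3 - <<'E'
from st import *
st()
E
```

```text
t 32.88 pos [0.5518 0.0568 0.041 ] mat [0.0362 0.0182 0.041 ] F mat [-8.65  1.32  4.36] roterr [-0.0046  0.0046 -0.0022] w 0.612
```

Request:
send_rows --steps '[{"fingers":100,"travel":[0,-0.0005,0],"rotation":[0,0,0]},{"fingers":100,"travel":[-0.0001,-0.001,0],"rotation":[0,0,0]}]'

```text
time: 33.12
position: [0.5518, 0.0558, 0.041]
eef_rot: [1.996, -0.496, -2.012]
force: [1.0, 8.8, 3.6]
width: 0.61
```

```bash
python3 - <<'E'
from st import *
st()
E
```

```text
t 33.12 pos [0.5518 0.0558 0.041 ] mat [0.0373 0.0182 0.041 ] F mat [-8.8   0.5   3.65] roterr [-0.0046  0.0047 -0.0023] w 0.61
```

Request:
send_rows --steps '[{"fingers":100,"travel":[0,-0.0005,0],"rotation":[0,0,0]},{"fingers":100,"travel":[-0.0001,-0.001,0],"rotation":[0,0,0]}]'

```text
time: 33.38
position: [0.5516, 0.0548, 0.041]
eef_rot: [1.996, -0.496, -2.012]
force: [0.3, 8.2, 3.5]
width: 0.608
```

```bash
python3 - <<'E'
from st import *
st()
E
```

```text
t 33.38 pos [0.5516 0.0548 0.041 ] mat [0.0383 0.0182 0.041 ] F mat [-8.23 -0.2   3.51] roterr [-0.0046  0.0047 -0.0022] w 0.608
```

Request:
send_rows --steps '[{"fingers":100,"travel":[0,-0.0005,0],"rotation":[0,0,0]},{"fingers":100,"travel":[-0.0001,-0.001,0],"rotation":[0,0,0]}]'

```text
time: 33.62
position: [0.5515, 0.0537, 0.041]
eef_rot: [1.996, -0.496, -2.012]
force: [1.7, 7.7, 3.6]
width: 0.606
```

```bash
python3 - <<'E'
from st import *
st()
E
```

```text
t 33.62 pos [0.5515 0.0537 0.041 ] mat [0.0393 0.0181 0.041 ] F mat [-7.74  1.26  3.63] roterr [-0.0046  0.0047 -0.0022] w 0.606
```

Request:
send_rows --steps '[{"fingers":100,"travel":[0,-0.0005,0],"rotation":[0,0,0]},{"fingers":100,"travel":[-0.0001,-0.001,0],"rotation":[0,0,0]}]'

```text
time: 33.88
position: [0.5515, 0.0534, 0.041]
eef_rot: [1.997, -0.494, -2.013]
force: [0.6, 10.7, 4.9]
width: 0.607
```

```bash
python3 - <<'E'
from st import *
st()
im=grab("scene","s15"); cv2.imwrite("pics/s15c.png",cv2.resize(im[130:250,160:320],None,fx=4.5,fy=4.5,interpolation=cv2.INTER_CUBIC))
E
```

```text
t 33.88 pos [0.5515 0.0534 0.041 ] mat [0.0396 0.0181 0.041 ] F mat [-10.69  -0.04   4.88] roterr [-0.0063  0.0048 -0.0024] w 0.607
```

View pics/s15c.png

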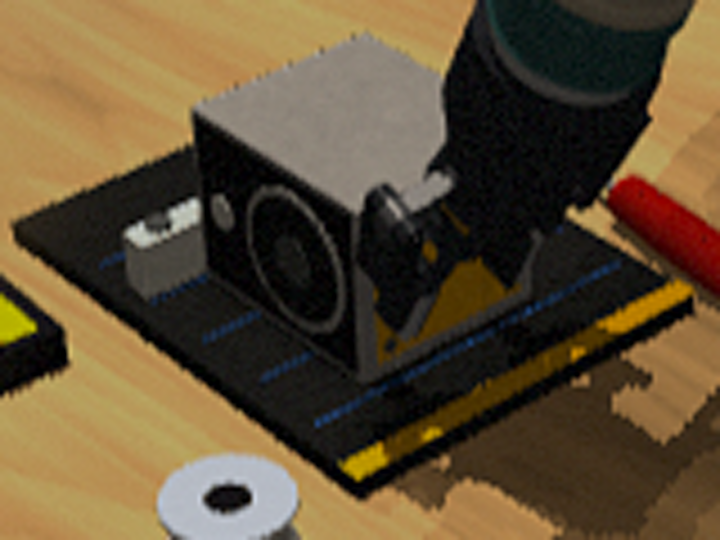

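It has met the rail at crop (207,240), the force is rising, and the TCP has stopped. I press slightly more and hold.

Request:
send_rows --steps '[{"fingers":100,"travel":[0,-0.0004,0],"rotation":[0,0,0]},{"fingers":100,"travel":[0,-0.0007,0],"rotation":[0,0,0]},{"fingers":100,"travel":[0,-0.0007,0],"rotation":[0,0,0]}]'

```text
time: 34.3
position: [0.5516, 0.0534, 0.041]
eef_rot: [1.998, -0.492, -2.013]
force: [0.4, 12.3, 5.7]
width: 0.607
```

```bash
python3 - <<'E'
from st import *
st()
E
```

```text
t 34.3 pos [0.5516 0.0534 0.041 ] mat [0.0396 0.0182 0.041 ] F mat [-12.27  -0.33   5.66] roterr [-0.0077  0.0049 -0.0027] w 0.607
```

Downward load adds friction under the speaker, so I ease z up 1 mm and add a touch of push to make the rail force certain.

Request:
send_rows --steps '[{"fingers":100,"travel":[0,0,0.0005],"rotation":[0,0,0]},{"fingers":100,"travel":[0,-0.0002,0.001],"rotation":[0,0,0]},{"fingers":100,"travel":[0,-0.0004,0.001],"rotation":[0,0,0]},{"fingers":100,"travel":[0,-0.0004,0.001],"rotation":[0,0,0]}]'

```text
time: 34.8
position: [0.5517, 0.0533, 0.0411]
eef_rot: [1.999, -0.492, -2.014]
force: [2.2, 12.2, -0.1]
width: 0.606
```

```bash
python3 - <<'E'
from st import *
st()
E
```

```text
t 34.8 pos [0.5517 0.0533 0.0411] mat [0.0397 0.0183 0.0411] F mat [-12.28   1.46  -0.09] roterr [-0.009   0.0052 -0.0024] w 0.606
```

Request:
send_rows --steps '[{"fingers":100,"travel":[0,-0.0003,0],"rotation":[0,0,0]},{"fingers":100,"travel":[0,-0.0004,0],"rotation":[0,0,0]},{"fingers":100,"travel":[0,-0.0004,0],"rotation":[0,0,0]},{"fingers":100,"travel":[0,-0.0004,0],"rotation":[0,0,0]},{"fingers":100,"travel":[0,-0.0004,0],"rotation":[0,0,0]}]'

```text
time: 35.42
position: [0.5518, 0.0533, 0.0411]
eef_rot: [2.0, -0.491, -2.014]
force: [1.2, 13.1, 2.0]
width: 0.607
```

```bash
python3 - <<'E'
from st import *
st()
im=grab("top","t16"); cv2.imwrite("pics/t16c.png",cv2.resize(im[190:290,280:400],None,fx=5,fy=5,interpolation=cv2.INTER_CUBIC))
E
```

```text
t 35.42 pos [0.5518 0.0533 0.0411] mat [0.0398 0.0184 0.0411] F mat [-13.11   0.42   2.03] roterr [-0.0098  0.0052 -0.0025] w 0.607
```

View pics/t16c.png

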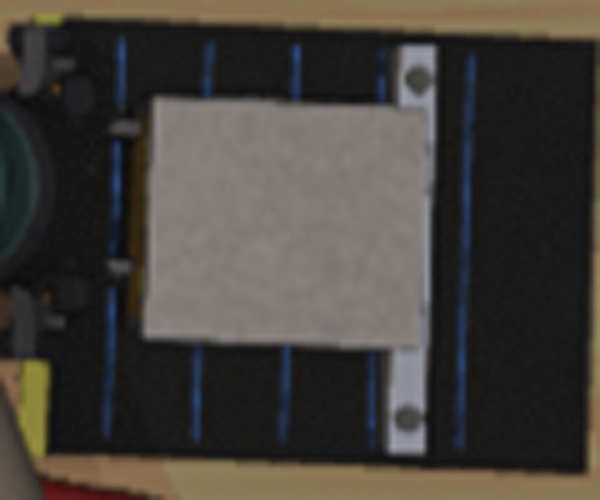

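Flush and square to the rail. I release by backing straight off slowly, then lift.

Request:
send_rows --steps '[{"fingers":100,"travel":[0,0.001,0],"rotation":[0,0,0]},{"fingers":100,"travel":[0.0001,0.002,0],"rotation":[0,0,0]},{"fingers":100,"travel":[0.0002,0.003,0],"rotation":[0,0,0]},{"fingers":100,"travel":[0.0003,0.005,0],"rotation":[0,0,0]},{"fingers":100,"travel":[0.0006,0.01,0],"rotation":[0,0,0]},{"fingers":100,"travel":[0.0015,0.03,0],"rotation":[0,0,0]},{"fingers":100,"travel":[0.004,0.06,0.03],"rotation":[0,0,0]},{"fingers":100,"travel":[0.004,0.08,0.08],"rotation":[0,0,0]},{"fingers":100,"travel":[0.004,0.1,0.13],"rotation":[0,0,0]},{"fingers":100,"travel":[0.004,0.13,0.18],"rotation":[0,0,0]},{"fingers":100,"travel":[0.004,0.15,0.19],"rotation":[0,0,0]},{"fingers":100,"travel":[0.004,0.15,0.19],"rotation":[0,0,0]}]'

```text
time: 36.98
position: [0.5537, 0.2008, 0.2319]
eef_rot: [1.991, -0.498, -2.009]
force: [-0.6, -1.1, 0.1]
width: 0.61
```

```bash
python3 - <<'E'
from st import *
st()
im=grab("top","t17"); cv2.imwrite("pics/t17c.png",cv2.resize(im[140:310,180:410],None,fx=3.4,fy=3.4,interpolation=cv2.INTER_CUBIC))
s=grab("scene","s17"); cv2.imwrite("pics/s17c.png",cv2.resize(s[120:270,110:320],None,fx=3.5,fy=3.5,interpolation=cv2.INTER_CUBIC))
hsv=cv2.cvtColor(im,cv2.COLOR_BGR2HSV)
m=((hsv[...,1]<70)&(hsv[...,2]>95)).astype(np.uint8)*255; m[:200]=0;m[264:]=0;m[:,:300]=0;m[:,365:]=0
m=cv2.morphologyEx(m,cv2.MORPH_OPEN,np.ones((11,11)))
cs,_=cv2.findContours(m,0,cv2.CHAIN_APPROX_NONE);c=max(cs,key=cv2.contourArea)
r=cv2.minAreaRect((ray("top",c[:,0],.102)[:,:2]*1000).astype(np.float32));print(r)
a=np.radians(-93.3);mx=np.array([np.cos(a),np.sin(a)]);my=np.array([-mx[1],mx[0]]);d=np.array(r[0])-[535.7,94];print("mat centre mm",d@mx,d@my)
E
```

```text
t 36.98 pos [0.5537 0.2008 0.2319] mat [-0.1077  0.0119  0.2319] F mat [ 1.18 -0.52  0.05] roterr [ 0.0004  0.0025 -0.0038] w 0.61
((538.1610107421875, -9.71630859375), (114.3022689819336, 101.25502014160156), 88.40718841552734)
mat centre mm 103.40266224527447 8.427258319099478
```

View pics/t17c.png

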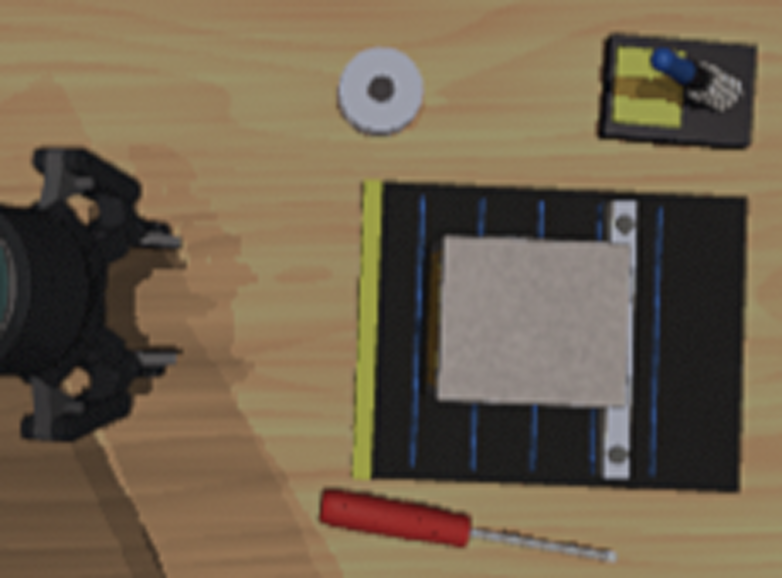

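View pics/s17c.png

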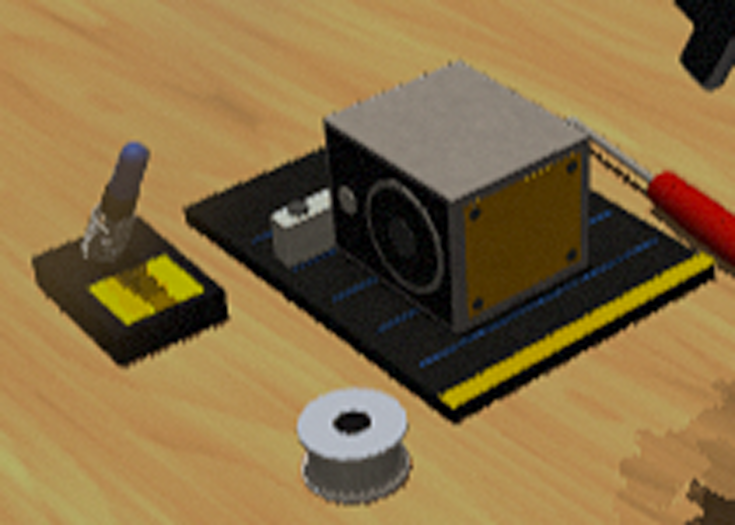

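The speaker lies against the rail, with the reel, stand and screwdriver where they were. The coarse rectangle suggests up to 1.7° off the mat angle, so I check with line fits.

```bash
python3 - <<'E'
from st import *
im=cv2.imread("pics/t17.png").astype(np.float32)
g=cv2.GaussianBlur(im.mean(2),(3,3),0)
def fit(pts,z):
    w=ray("top",pts,z)[:,:2].astype(np.float32); vx,vy,x0,y0=cv2.fitLine(w,cv2.DIST_HUBER,0,1e-4,1e-4).ravel()
    return np.degrees(np.arctan2(vy,vx)),x0,y0
def peak(v,lo):
    k=int(np.argmax(v)); 
    if 0<k<len(v)-1:
        a,b,c=v[k-1:k+2]; return lo+k+.5+(a-c)/(2*(a-2*b+c)+1e-9)
    return lo+k+.5
def vert(y0,y1,lo,hi,sgn,ch=None):
    q=g if ch is None else im[...,ch]
    return [(peak(sgn*np.diff(q[y,lo:hi]),lo),y) for y in range(y0,y1)]
def hor(x0,x1,lo,hi,sgn): return [(x,peak(sgn*np.diff(g[lo:hi,x]),lo)) for x in range(x0,x1)]
print("left edge",fit(vert(213,256,303,316,1),.102))
print("front/back edges",fit(hor(314,362,204,216,1),.102),fit(hor(312,358,252,266,-1),.102))
print("stripe right",fit(vert(198,276,284,296,-1),.012))
print("rail right edge",fit(vert(202,276,362,374,-1),.042))
print("mat far edge",fit(vert(202,278,390,406,1),.012))
E
```

```text
left edge (np.float32(-3.6682737), np.float32(0.5398786), np.float32(0.04727052))
front/back edges (np.float32(86.886284), np.float32(0.58885366), np.float32(-0.009618127)) (np.float32(86.43067), np.float32(0.4886347), np.float32(-0.0071419445))
stripe right (np.float32(-3.4046917), np.float32(0.5355558), np.float32(0.082203045))
rail right edge (np.float32(-3.487617), np.float32(0.52807945), np.float32(-0.08347973))
mat far edge (np.float32(-3.3620265), np.float32(0.52413434), np.float32(-0.16446237))
```

The line fits agree: speaker at -3.1° to -3.7° (mean -3.45°), rail and mat at -3.36° to -3.49°. The speaker's top is at y≈-0.0675 and the rail face at about -0.0678. Handing in.

```bash
python3 - <<'E'
from plant import order, manip
print(manip.read_state()["time"]); print(order.sign_off())
E
```

```text
37.075
the job is handed in; nothing more can be done
None
```

I handed the job in at 37.1 s: the speaker lies on its +x side on the mat with its top flush against the rail. Sign-off gives no verdict, so this rests on my own measurements.

- **Pressing against the striped edge:** I pushed the speaker low with two fingers, which squared it up. I held it against the edge at 10–12 N for more than a second.
- **Tipping:** I pushed high along an arc about the edge, at 5–6 N at first and falling to zero. Past about 47° it went over by itself.
- **Pressing against the rail:** I slid it along the mat at 8–9 N and held it against the rail at 12–13 N for about a second. Then I backed straight off.
- **Largest push:** about 13.5 N in total in the readings between moves.

**Last checks (top-camera line fits and before/after pictures):**
- **Squareness:** the speaker was at about -3.45° and the rail and mat at -3.4° to -3.5°.
- **Gap to the rail:** about zero, within the camera's 2 mm accuracy.
- **Centre line:** the speaker's middle was about 8 mm off the mat's centre line.
- **Other objects:** the reel, stand, screwdriver and pink box showed no visible movement. I did not measure them.

**One disagreement:** a coarser rectangle fit read the speaker 1.7° (0.03 rad) off square. That is still inside the 0.04 rad limit, and I put it down to pixel coarseness because the line fits did not show it.

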